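# Return the ointment spatula to its slot in the dressing trolley's rack

### The job

Take the red-handled spatula from its sloping rest and start its blade edgewise into the one empty slot of the slanted rack, about half the blade's length, so that the spring pad inside holds it, and let go of it completely. Then push on the black end of its handle, without gripping it and never harder than 45 N, until its collar is pressed firmly, with a push of about 25 N, flush onto the block; leave it there and leave everything else on the trolley where it stands.

Things in the scene. Friction and masses are not known exactly. Their poses are not given: they have to be found in the camera images.
- spat_grip (a point): centre of the red handle of the loose ointment spatula; the handle is a bar 120 long x 20 wide x 12 mm thick. Axes: x along the spatula from blade tip to handle end, y across its width, z normal to the blade. Total length 211 mm, about 0.12 kg, balancing about 25 mm from this point towards the blade
- spatula: the same spatula, origin and axes as spat_grip. Along x in mm: steel blade (28 wide, 3 thick) -141 to -66, black collar (40 wide, 16 thick) -66 to -60, red handle -60 to +60, black end cap (26 wide, 16 thick) +60 to +70. It starts on the sloping rest, blade towards the robot and low, handle rising away from the robot at 30 degrees to the table
- handle: the red handle bar of that spatula, same origin and axes
- end_cap: the black end cap of that spatula's handle, 10 long x 26 wide x 16 mm thick; origin at its centre, axes as the spatula
- spat_tip (a point): middle of the blade's tip edge, x = -141 mm on the spatula
- spat_collar (a point): middle of the collar's face on the blade side, x = -66 mm on the spatula; it lies flush on the block's face when the spatula is home (tip then 75 mm deep)
- spat_end (a point): middle of the flat outer face of the black end cap (26 x 16 mm), x = +70 mm on the spatula
- slot (a point): centre of the mouth of the EMPTY slot, about 106 mm above the table in the sloping face of a white block. z points out of the slot, 55 degrees above the table, leaning away from the robot; y along its width; x across its thickness, pointing outward and down. Slot 33 mm wide, 6.5 mm thick, 90 mm deep, no bevel. The face reaches 32 mm to -x, 20 mm to +x, 32 mm to each side in y
- pad (a joint): blue sprung roller in the empty slot, on its -x side, 14 to 36 mm below the mouth; at rest (0) it leaves 1.5 mm of the slot free, pushed back up to 4.5 mm (value in m). It presses the blade with about 7 N: getting past it takes roughly 5 to 20 N along the slot; then it holds the blade wherever it is left, and sliding further takes about 5 to 12 N
- free_block: the white block with the empty slot, 64 mm wide, fixed; origin under it on the rack plate, x away from the robot; the slot mouth is at x = +30, z = +100 mm
- green_block: an identical fixed block with a green-handled spatula already home, its handle end about 111 mm higher than its mouth. The three blocks stand side by side at 75 mm pitch, in any order
- yellow_block: the same with a yellow-handled spatula already home
- rack: fixed steel plate under the three blocks, 130 x 250 x 6 mm; origin at the centre of its underside
- rest: fixed sloping steel rest on a plate 220 x 70 x 6 mm, x along the spatula; origin at the centre of its underside. A toe tray with a low stop holds the blade; a notched post with horns, 34 mm wide over all, carries the handle 52 mm from its centre, near the cap; between them nothing stands beside or under the handle, whose centre is 92 mm above the table
- red_bin: bystander, loose: red plastic bin full of sachets, 100 x 120 x 90 mm tall; origin at the centre of its underside
- tape_roll: bystander, loose: white roll of tape lying flat, 64 mm across, 25 mm tall; origin at the centre of its underside
- gel_bottle: bystander, loose: clear bottle with blue cap, 60 mm across, 160 mm tall; origin at the centre of its underside
- cup: bystander, loose: white plastic cup, 72 mm across, 80 mm tall; origin at the centre of its underside
There are look-alikes about, which are no part of the job. Leave any orange look-alike of the spatula alone.

How it is judged:
By the outcome, as a careful person would: the job done as asked, in the order asked, and still so for the second after the job is handed in, with the robot touching nothing.
It also fails if it takes over 54 s, if anything falls off the work surface, if the arm or the gripper's body presses on something with over 40 N, if the wrist force passes 120 N, or if a joint passes its speed limit or range.

### The arm

A 6-joint arm with a two-finger parallel gripper is mounted at the origin on the work surface. World frame = base frame: x ahead of the robot, y to its left, z up, the work surface at z = 0. Lengths are in m, angles in rad, forces in N, time in s.
With the tool pointing down it reaches from about 0.4 to 0.825 m from the base axis. Payload 7 kg.
Tool frame: the origin (TCP) lies between the finger pads; the fingertips stand 11 mm ahead of it and the grasp point (between the pads) lies 8 mm behind it; x points along the fingers, z is the direction in which the jaws open and shut, and the axes are right-handed (so a half turn about x gives the same grasp; the last joint's range is limited). The gripper opens to 88 mm and grips with 3 to 60 N. Pads are 19 mm wide; open, the fingers measure 130 mm over their backs; the gripper's body (78 mm by 193 mm) begins 47 mm behind the grasp point.
Start: joints at [1.436, 0.359, 0.012, 0, -1.224, -0.288], TCP at [0.277, 0.616, 0.238] pointing down, gripper open.
Joint ranges: [-3.07, 3.07], [-1.43, 2.12], [-1.02, 1.25], [-3.03, 1.67], [-3.05, -0], [-3.03, 3.03]. Speed limits (rad/s): [2.39, 2.39, 3.01, 3.14, 3.14, 3.14].

### API

Orientations are given as [roll, pitch, yaw] about the fixed x, y, z axes, in that order (R = Rz(yaw) Ry(pitch) Rx(roll)).
In Python, from station import arm gives the robot as it stands.
- The arm moves only by the tool jog_arm, never from a script. Its argument "motion" is a list of rows, each an object of numbers: "dx", "dy", "dz": the shift along the tool's x, y, z in m; "twist": the turn about the tool's x in degrees. In form: [{"dx": .., "dy": .., "dz": .., "twist": ..}, ...]. A call has 1 to 20 rows; each row is the pose to reach, as a shift and turn from the pose commanded when the call began, along the tool's axes at that moment; what a row does not reach only later rows make up. A row lasts 1/12 s, in which the tool goes at most 41.7 mm and 7.16 degrees, less where a joint would pass 70% of its speed; a pose out of reach is approached as far as the arm can. A call with a gripper value outside its range is refused whole. "gripper" is the finger opening in m, from 0 to 0.0876, set as the call begins (left out, the last holds). The fingers move at their own pace and stop on an object; "newtons" is the grip in N (left out, the last holds). Time passes only in rows, so rows that repeat a pose let the fingers close. It gives the time, the measured TCP pose, the force and the opening at its end, in the units of the state.
- arm.get_state(): the state, without advancing time (a new reading comes with each control period).
- arm.grab_frame(name): name is "side" or "top"; returns the picture (384x512x3 uint8, red, green, blue); there is no depth.
- arm.camera_model(name): a dict with "camera_matrix" (3x3 intrinsics, pixels), "eye" and "attitude" of the camera in the world. Camera axes: x right, y down, z forward; pixel columns grow to the right and rows downward; lengths in m; the calibration is good to about 2 mm. A picture is of the moment at which its call begins. camera_model takes no time and is no camera call.
- arm.job_done(): hands the job in, once; it reports no verdict.
The state is a dict: "t": time; "q": joint angles; "qd": joint speeds; "joint_efforts": joint torques, N m; "eef_pos": TCP position; "ee_rot": TCP orientation; "force": force on the tool from outside, world axes, zero at the start; "moment": the same for the moment, N m; "width": finger opening in m.
Only numpy, scipy, OpenCV 4.12 (cv2) and the standard library are available. Lean on these libraries where they do the work, as an engineer would, in place of code of your own. Each camera call takes 0.05 s, during which the arm holds its last target.

## Working session

There is one attempt and no reset: what is moved stays moved. The work goes in short steps, Python scripts to look and compute and a tool call to move; the robot and the scene stay as the last step left them, time stands still between calls to the robot, and variables do not carry over. Pictures are saved under pics/ and viewed, and the job is handed in when it is done.

Besides the shell and the picture viewer there is one more tool, called after "Request:" as name(argument=value, ...) on one line, values as JSON. jog_arm: Moves the arm, as the interface text tells. Its arguments: {"type":"object","properties":{"motion":{"type":"array"},"gripper":{"type":"number"},"newtons":{"type":"number"}},"required":["motion"]}

```bash
ls; mkdir -p pics
python3 - <<'E'
from station import arm
import cv2
s=arm.get_state();print({k:(v if not hasattr(v,'round') else v) for k,v in s.items()})
for n in("side","top"):
    f=arm.grab_frame(n);cv2.imwrite(f"pics/{n}0.png",f[:,:,::-1]);print(arm.camera_model(n))
E
```

```text
pics
{'t': 0.0, 'q': array([ 1.43612533e+00,  3.59376794e-01,  1.10588899e-02, -3.68352723e-04,
       -1.22411422e+00, -2.88107556e-01]), 'qd': array([ 0.00131876,  0.00085065,  0.0014184 , -0.00019152,  0.00264678,
        0.00307871]), 'joint_efforts': array([-5.63874937e-05, -5.82707906e+01,  2.93061447e+01,  6.99691683e+00,
        6.90897970e-03, -1.60469449e-04]), 'eef_pos': array([0.27676776, 0.61512227, 0.23662594]), 'ee_rot': array([ 0.07952891,  1.56912427, -1.91417141]), 'force': array([0.95900714, 0.28899568, 0.17019891]), 'moment': array([-0.00623768, -0.03692488,  0.01782364]), 'width': 0.08774786938162739}
{'camera_matrix': array([[370.55871524,   0.        , 252.98544719],
       [  0.        , 370.55871524, 199.01495789],
       [  0.        ,   0.        ,   1.        ]]), 'eye': array([ 0.17762915, -0.63471606,  0.81185573]), 'attitude': array([-2.31691062, -0.00930198, -0.4694923 ])}
{'camera_matrix': array([[399.3424299 ,   0.        , 255.19539413],
       [  0.        , 399.3424299 , 185.6545225 ],
       [  0.        ,   0.        ,   1.        ]]), 'eye': array([0.31210404, 0.04656486, 1.49434098]), 'attitude': array([-2.9923696 , -0.00434955, -1.5682301 ])}
```

View pics/side0.png

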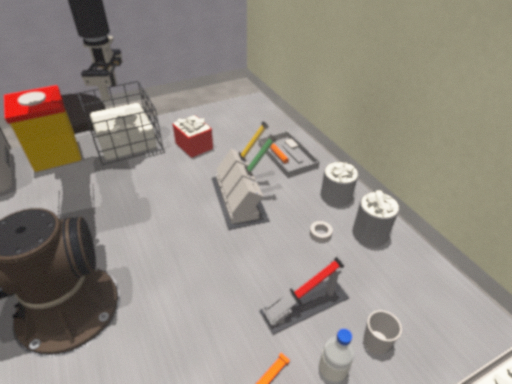

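View pics/top0.png

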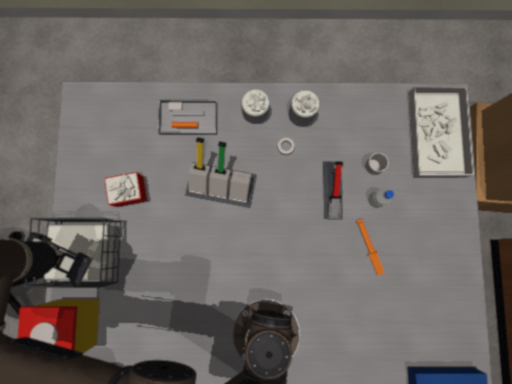

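```bash
cat > h.py <<'E'
import numpy as np, cv2
from scipy.spatial.transform import Rotation as Ro
from station import arm
def cam(n):
    m=arm.camera_model(n); return m['camera_matrix'],m['eye'],Ro.from_euler('xyz',m['attitude']).as_matrix()
C={n:cam(n) for n in('side','top')}
def ray(n,p):
    K,e,R=C[n]; d=R@np.linalg.inv(K)@[p[0],p[1],1]; return e,d/np.linalg.norm(d)
def plane(n,p,z):
    e,d=ray(n,p); return e+d*(z-e[2])/d[2]
def tri(ps,pt):
    (a,d),(b,f)=ray('side',ps),ray('top',pt)
    s=np.linalg.lstsq(np.c_[d,-f],b-a,rcond=None)[0]
    P,Q=a+d*s[0],b+f*s[1]; return (P+Q)/2,np.linalg.norm(P-Q)*1000
def proj(n,X):
    K,e,R=C[n]; v=K@(R.T@(np.asarray(X)-e)); return v[:2]/v[2]
def crop(n,src,x0,y0,x1,y1,k,out):
    f=cv2.imread(src)[y0:y1,x0:x1]; cv2.imwrite(out,cv2.resize(f,None,fx=k,fy=k,interpolation=cv2.INTER_CUBIC))
E
python3 - <<'E'
from h import *
crop('s','pics/side0.png',200,110,350,240,5,'pics/s0rack.png')
crop('s','pics/side0.png',250,250,360,340,7,'pics/s0spat.png')
crop('s','pics/top0.png',180,130,260,210,7,'pics/t0rack.png')
crop('s','pics/top0.png',315,150,355,225,7,'pics/t0spat.png')
print(proj('top',[0,0,0]),proj('side',[0,0,0]),proj('top',[.277,.616,.238]))
E
```

```text
[266.14869823 333.77083287] [ 67.43392174 306.8923788 ] [ 69.25976991 256.69339159]
```

View pics/s0rack.png

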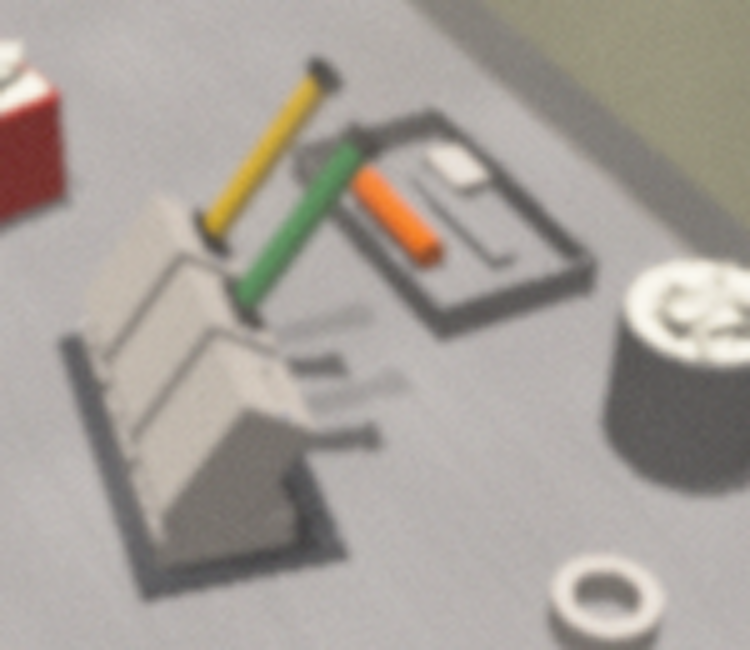

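View pics/s0spat.png

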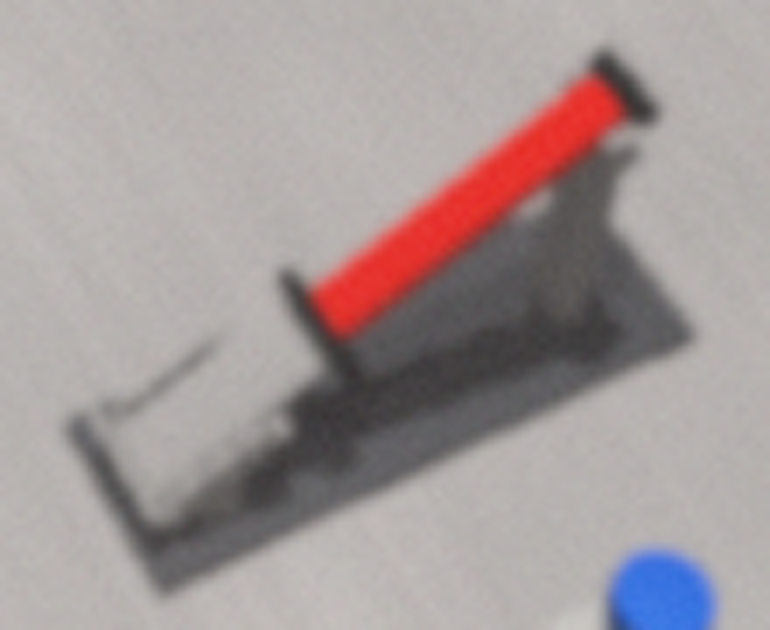

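View pics/t0rack.png

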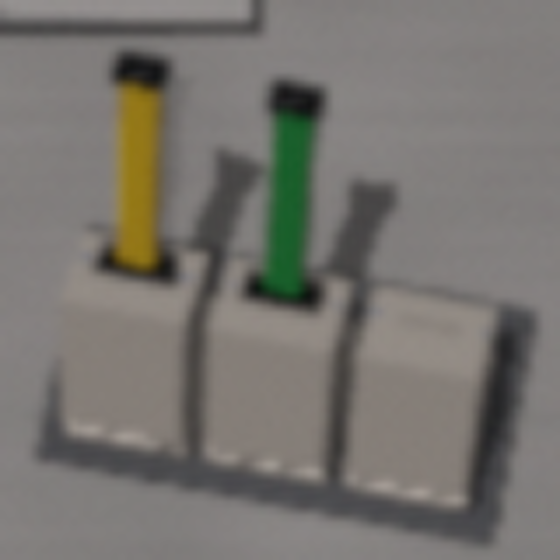

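View pics/t0spat.png

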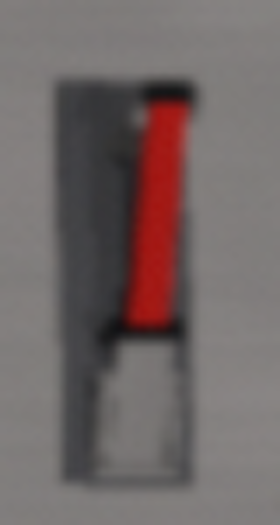

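```bash
cat >> h.py <<'E'
HUE={'red':[(0,8),(172,180)],'green':[(60,85)],'yellow':[(20,30)]}
ROI={'green':{'side':(240,130,280,180),'top':(212,138,232,178)},'yellow':{'side':(236,115,275,165),'top':(190,135,208,175)}}
def bar(img,col,roi,smin=110):
    """sub-pixel centre, direction and ends of a coloured bar, weights from saturation"""
    x0,y0,x1,y1=roi; c=img[y0:y1,x0:x1]; hsv=cv2.cvtColor(c,cv2.COLOR_BGR2HSV).astype(float)
    m=np.zeros(c.shape[:2],bool)
    for a,b in HUE[col]: m|=(hsv[...,0]>=a)&(hsv[...,0]<=b)
    m&=(hsv[...,1]>smin)&(hsv[...,2]>50)
    n,l,st,_=cv2.connectedComponentsWithStats(m.astype(np.uint8))
    k=1+np.argmax(st[1:,4]); m=l==k
    cn,_=cv2.findContours(m.astype(np.uint8),0,1)
    v,u=np.nonzero(m); P=np.c_[u+x0,v+y0].astype(float)
    ctr=P.mean(0); w,V=np.linalg.eigh(np.cov((P-ctr).T)); d=V[:,1]
    s=(P-ctr)@d; L=np.sqrt(12*w[1])  # uniform-bar length from its second moment
    return ctr,d,L,len(P)
def bar3(ims,col,rois):
    r={n:bar(ims[n],col,rois[n]) for n in ims}
    # planes through each eye and image line -> 3D line
    nn=[];ee=[]
    for n in r:
        c,d,L,_=r[n]; a=ray(n,c-d*L/2)[1]; b=ray(n,c+d*L/2)[1]
        q=np.cross(a,b); nn.append(q/np.linalg.norm(q)); ee.append(C[n][1])
    u=np.cross(*nn); u/=np.linalg.norm(u)
    if u[2]<0:u=-u
    A=np.array([nn[0],nn[1],u]); p0=np.linalg.solve(A,[nn[0]@ee[0],nn[1]@ee[1],u@[.6,0,.1]])
    out={}
    for n in r:
        c,d,L,_=r[n]; ts=[]
        for p in(c-d*L/2,c+d*L/2):
            e,f=ray(n,p); s=np.linalg.lstsq(np.c_[u,-f],e-p0,rcond=None)[0]; ts.append(s[0])
        out[n]=sorted(ts)
    t0=np.mean([sum(out[n])/2 for n in out])
    return dict(c=p0+u*t0,u=u,elev=np.degrees(np.arcsin(u[2])),az=np.degrees(np.arctan2(u[1],u[0])),
      len={n:1000*(out[n][1]-out[n][0]) for n in out},mid={n:p0+u*sum(out[n])/2 for n in out},px={n:r[n][0] for n in r},npx={n:r[n][3] for n in r})
def show(k,b):
    print(k,'c',b['c'].round(4),'elev %.1f az %.1f'%(b['elev'],b['az']),'len',{n:round(v) for n,v in b['len'].items()},'mids',{n:v.round(3) for n,v in b['mid'].items()},'px',{n:v.round(1) for n,v in b['px'].items()},b['npx'])
E
python3 - <<'E'
from h import *
ims={n:cv2.imread(f'pics/{n}0.png') for n in('side','top')}
R={'green':ROI['green'],'yellow':ROI['yellow'],'red':{'side':(285,250,350,310),'top':(325,150,350,205)}}
B={k:bar3(ims,k,R[k]) for k in R}
for k in B: show(k,B[k])
d=B['green']['c']-B['yellow']['c'];print('pitch',d.round(4),np.linalg.norm(d), 'az',np.degrees(np.arctan2(d[1],d[0])))
# block: project expected mouth
for k in('green','yellow'):
    b=B[k]; print(k,'mouth',(b['c']-.126*b['u']).round(4))
print('free mouth',(B['green']['c']+d-.126*B['green']['u']).round(4))
# spatula details
print('capTop tri',tri((250+625/7,250+85/7),(315+168/7,150+92/7)))
print('collar tri',tri((250+320/7,250+320/7),(315+145/7,150+330/7)))
print('plate corners',plane('side',(250+690/7,250+340/7),.006),plane('side',(250+165/7,250+592/7),.006),plane('top',(315+60/7,150+82/7),.006),plane('top',(315+190/7,150+485/7),.006))
E
```

```text
Traceback (most recent call last):
  File "h.py", line 35, in bar3
    r={n:bar(ims[n],col,rois[n]) for n in ims}
         ~~~^^^^^^^^^^^^^^^^^^^^
  File "h.py", line 28, in bar
    k=1+np.argmax(st[1:,4]); m=l==k
        ~~~~~~~~~^^^^^^^^^^
ValueError: attempt to get argmax of an empty sequence
```

```bash
python3 - <<'E'
from h import *
for n,p in(('side',[(258,154),(255,143),(315,280)]),('top',[(221,158),(199,152),(337,180)])):
    h=cv2.cvtColor(cv2.imread(f'pics/{n}0.png'),cv2.COLOR_BGR2HSV)
    for q in p: print(n,q,h[q[1],q[0]-2:q[0]+3].tolist())
E
sed -i "s/'green':\[(60,85)\]/'green':[(50,90)]/; s/'yellow':\[(20,30)\]/'yellow':[(18,32)]/; s/smin=110/smin=95/" h.py
cat > m.py <<'E'
from h import *
ims={n:cv2.imread(f'pics/{n}0.png') for n in('side','top')}
R={'green':ROI['green'],'yellow':ROI['yellow'],'red':{'side':(285,250,350,310),'top':(325,150,350,205)}}
B={k:bar3(ims,k,R[k]) for k in R}
for k in B: show(k,B[k])
d=B['green']['c']-B['yellow']['c'];print('pitch',d.round(4),np.linalg.norm(d), 'az',np.degrees(np.arctan2(d[1],d[0])))
for k in('green','yellow'):
    b=B[k]; print(k,'mouth',(b['c']-.126*b['u']).round(4))
print('free mouth',(B['green']['c']+d-.126*B['green']['u']).round(4))
print('capTop tri',tri((250+625/7,250+85/7),(315+168/7,150+92/7)))
print('collar tri',tri((250+320/7,250+320/7),(315+145/7,150+330/7)))
print('plate corners',plane('side',(250+690/7,250+340/7),.006),plane('side',(250+165/7,250+592/7),.006),plane('top',(315+60/7,150+82/7),.006),plane('top',(315+190/7,150+485/7),.006))
E
python3 m.py
```

```text
side (258, 154) [[52, 28, 165], [59, 50, 157], [59, 72, 152], [59, 84, 146], [61, 85, 138]]
side (255, 143) [[21, 123, 154], [19, 81, 152], [18, 42, 165], [16, 28, 174], [14, 23, 169]]
side (315, 280) [[0, 201, 232], [1, 206, 231], [1, 202, 232], [0, 205, 230], [1, 205, 230]]
top (221, 158) [[66, 133, 98], [68, 180, 95], [67, 184, 94], [67, 175, 93], [65, 120, 89]]
top (199, 152) [[23, 160, 150], [24, 212, 148], [23, 212, 148], [23, 213, 146], [23, 194, 137]]
top (337, 180) [[1, 217, 133], [1, 221, 158], [1, 222, 163], [1, 223, 160], [0, 204, 151]]Traceback (most recent call last):
  File "m.py", line 4, in <module>
    B={k:bar3(ims,k,R[k]) for k in R}
         ~~~~^^^^^^^^^^^^
  File "h.py", line 35, in bar3
    r={n:bar(ims[n],col,rois[n]) for n in ims}
         ~~~^^^^^^^^^^^^^^^^^^^^
  File "h.py", line 28, in bar
    k=1+np.argmax(st[1:,4]); m=l==k
        ~~~~~~~~~^^^^^^^^^^
    return _wrapfunc(a, 'argmax', axis=axis, out=out, **kwds)
    return bound(*args, **kwds)
ValueError: attempt to get argmax of an empty sequence
```

```bash
python3 - <<'E'
s=open('h.py').read()
a=s.index("    m&=(hsv");b=s.index("    return ctr,d,L,len(P)")
s=s[:a]+'''    S=hsv[...,1]*m; top=np.percentile(S[S>60],90) if (S>60).any() else 1
    W=np.clip((S/top-.2)/.7,0,1)*m
    n,l,st,_=cv2.connectedComponentsWithStats((W>.1).astype(np.uint8))
    k=1+np.argmax(st[1:,4]); W=W*(l==k)
    v,u=np.nonzero(W); w0=W[v,u]; P=np.c_[u+x0,v+y0].astype(float)
    ctr=(P*w0[:,None]).sum(0)/w0.sum(); Q=P-ctr; w,V=np.linalg.eigh((Q*w0[:,None]).T@Q/w0.sum()); d=V[:,1]
    L=np.sqrt(12*w[1])
'''+s[b:]
open('h.py','w').write(s)
E
python3 m.py
```

```text
green c [0.6055 0.1593 0.1552] elev 55.6 az -10.6 len {'side': 118, 'top': 130} mids {'side': array([0.607, 0.159, 0.158]), 'top': array([0.604, 0.16 , 0.152])} px {'side': array([259.3, 154.4]), 'top': array([220.8, 159.2])} {'side': 224, 'top': 160}
yellow c [0.619  0.2334 0.1545] elev 55.3 az -10.7 len {'side': 122, 'top': 129} mids {'side': array([0.62 , 0.233, 0.156]), 'top': array([0.618, 0.234, 0.153])} px {'side': array([251.9, 141.3]), 'top': array([199.3, 155. ])} {'side': 256, 'top': 197}
red c [ 0.5438 -0.2509  0.0858] elev 30.6 az -0.5 len {'side': 125, 'top': 126} mids {'side': array([ 0.546, -0.251,  0.087]), 'top': array([ 0.542, -0.251,  0.085])} px {'side': array([316.4, 279.2]), 'top': array([336.8, 180.8])} {'side': 573, 'top': 262}
pitch [-0.0136 -0.074   0.0007] 0.07524050928767202 az -100.3989854184593
green mouth [0.5355 0.1725 0.0513]
yellow mouth [0.5486 0.2467 0.0509]
free mouth [0.5219 0.0985 0.052 ]
capTop tri (array([ 0.6006896 , -0.25340213,  0.12275069]), np.float64(3.5256025764858934))
collar tri (array([ 0.48901775, -0.25193034,  0.05874367]), np.float64(4.763530657577544))
plate corners [ 0.62686488 -0.29171572  0.006     ] [ 0.41362603 -0.29061583  0.006     ] [ 0.62886002 -0.21934313  0.006     ] [ 0.41022933 -0.2835665   0.006     ]
```

```bash
cat >> h.py <<'E'
def go(p,az=None):
    """shift/twist in the tool axes from the present pose to TCP p with jaw axis (mod 180) at azimuth az deg"""
    s=arm.get_state(); R=Ro.from_euler('xyz',s['ee_rot']).as_matrix(); v=R.T@(np.array(p)-s['eef_pos'])
    z=R[:,2]; a=np.degrees(np.arctan2(z[1],z[0])); o=dict(zip(('dx','dy','dz'),v.round(4)))
    if az is not None:
        # tool x is down: +twist about it lowers azimuth
        t=a-az; t=(t+90)%180-90; o['twist']=round(t,2)
    o['jaw_az']=round(a,2); return o
E
python3 - <<'E'
from h import *
s=arm.get_state();R=Ro.from_euler('xyz',s['ee_rot']).as_matrix();print(R.round(3))
ims={n:cv2.imread(f'pics/{n}0.png') for n in('side','top')}
crop('','pics/side0.png',310,300,420,384,7,'pics/s0b.png');crop('','pics/top0.png',350,140,410,215,7,'pics/t0b.png')
for n,roi in(('side',(335,320,360,350)),('top',(380,185,400,205))):
    c=ims[n][roi[1]:roi[3],roi[0]:roi[2]];h=cv2.cvtColor(c,cv2.COLOR_BGR2HSV);m=(h[...,0]>100)&(h[...,0]<125)&(h[...,1]>130)
    v,u=np.nonzero(m);print(n,u.mean()+roi[0],v.mean()+roi[1],len(u))
    if n=='side':ps=(u.mean()+roi[0],v.mean()+roi[1])
    else: print(tri(ps,(u.mean()+roi[0],v.mean()+roi[1])))
print(go([.56,-.25,.3],90))
E
```

```text
[[-0.     0.912 -0.41 ]
 [-0.001 -0.41  -0.912]
 [-1.     0.     0.002]]
side 344.09316770186336 336.09316770186336 161
top 388.70212765957444 193.93617021276594 47
(array([ 0.48833631, -0.41355117,  0.14878728]), np.float64(2.1214377083956353))
{'dx': np.float64(-0.0622), 'dy': np.float64(0.6133), 'dz': np.float64(0.6728), 'twist': np.float64(-24.23), 'jaw_az': np.float64(-114.23)}
```

View pics/t0b.png

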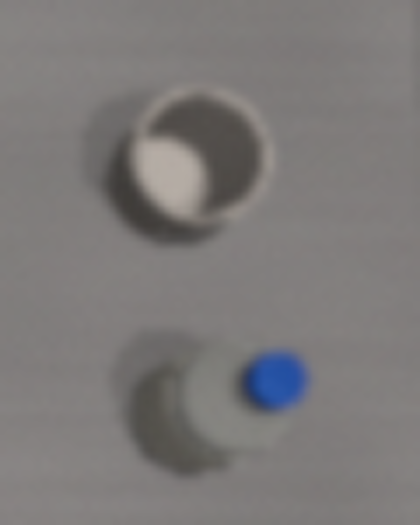

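Request:
jog_arm(motion=[{"dx": -0.04},{"dx": -0.07},{"dx": -0.07,"dy": 0.28,"dz": 0.31,"twist": -24.2},{"dx": -0.07,"dy": 0.28,"dz": 0.31,"twist": -24.2},{"dx": -0.07,"dy": 0.28,"dz": 0.31,"twist": -24.2},{"dx": -0.07,"dy": 0.28,"dz": 0.31,"twist": -24.2},{"dx": -0.07,"dy": 0.28,"dz": 0.31,"twist": -24.2},{"dx": -0.07,"dy": 0.28,"dz": 0.31,"twist": -24.2},{"dx": -0.07,"dy": 0.28,"dz": 0.31,"twist": -24.2},{"dx": -0.07,"dy": 0.28,"dz": 0.31,"twist": -24.2},{"dx": -0.07,"dy": 0.28,"dz": 0.31,"twist": -24.2},{"dx": -0.07,"dy": 0.28,"dz": 0.31,"twist": -24.2},{"dx": -0.06,"dy": 0.615,"dz": 0.673,"twist": -24.2},{"dx": -0.06,"dy": 0.615,"dz": 0.673,"twist": -24.2},{"dx": -0.06,"dy": 0.615,"dz": 0.673,"twist": -24.2},{"dx": -0.06,"dy": 0.615,"dz": 0.673,"twist": -24.2},{"dx": -0.06,"dy": 0.615,"dz": 0.673,"twist": -24.2},{"dx": -0.06,"dy": 0.615,"dz": 0.673,"twist": -24.2},{"dx": -0.06,"dy": 0.615,"dz": 0.673,"twist": -24.2},{"dx": -0.06,"dy": 0.615,"dz": 0.673,"twist": -24.2}], gripper=0.0876)

```text
invalid input
```

Run:
```python
from h import *
s=arm.get_state();print(s['t'],s['eef_pos'],s['q'].round(2))
print(go([.563,-.251,.16],-90))
```

```text
0.1 [0.27681579 0.61514485 0.23670347] [ 1.44  0.36  0.01 -0.   -1.22 -0.29]
{'dx': np.float64(0.0778), 'dy': np.float64(0.6164), 'dz': np.float64(0.6723), 'twist': np.float64(-24.23), 'jaw_az': np.float64(-114.23)}
```

Request:
jog_arm(motion=[{"dx": -0.04,"dy": 0,"dz": 0,"twist": 0},{"dx": -0.07,"dy": 0,"dz": 0,"twist": 0},{"dx": -0.07,"dy": 0.28,"dz": 0.31,"twist": -24.2},{"dx": -0.07,"dy": 0.28,"dz": 0.31,"twist": -24.2},{"dx": -0.07,"dy": 0.28,"dz": 0.31,"twist": -24.2},{"dx": -0.07,"dy": 0.28,"dz": 0.31,"twist": -24.2},{"dx": -0.07,"dy": 0.28,"dz": 0.31,"twist": -24.2},{"dx": -0.07,"dy": 0.28,"dz": 0.31,"twist": -24.2},{"dx": -0.07,"dy": 0.28,"dz": 0.31,"twist": -24.2},{"dx": -0.07,"dy": 0.28,"dz": 0.31,"twist": -24.2},{"dx": -0.07,"dy": 0.28,"dz": 0.31,"twist": -24.2},{"dx": -0.07,"dy": 0.28,"dz": 0.31,"twist": -24.2},{"dx": -0.06,"dy": 0.615,"dz": 0.673,"twist": -24.2},{"dx": -0.06,"dy": 0.615,"dz": 0.673,"twist": -24.2},{"dx": -0.06,"dy": 0.615,"dz": 0.673,"twist": -24.2},{"dx": -0.06,"dy": 0.615,"dz": 0.673,"twist": -24.2},{"dx": -0.06,"dy": 0.615,"dz": 0.673,"twist": -24.2},{"dx": -0.06,"dy": 0.615,"dz": 0.673,"twist": -24.2},{"dx": -0.06,"dy": 0.615,"dz": 0.673,"twist": -24.2},{"dx": -0.06,"dy": 0.615,"dz": 0.673,"twist": -24.2}])

```text
t: 1.77
eef_pos: [0.5104, -0.0993, 0.3007]
ee_rot: [2.875, 1.571, 1.304]
force: [1.4, 1.2, 0.8]
width: 0.088
```

Run:
```python
from h import *
s=arm.get_state();print(s['t'],s['eef_pos'],s['q'].round(2))
print(go([.563,-.251,.16],-90))
```

```text
1.7667 [ 0.51035591 -0.09931309  0.30074577] [ 0.19  0.06 -0.22 -0.   -1.28  1.38]
{'dx': np.float64(0.1407), 'dy': np.float64(0.0527), 'dz': np.float64(0.1517), 'twist': np.float64(-0.02), 'jaw_az': np.float64(-90.02)}
```

Request:
jog_arm(motion=[{"dx": 0.0,"dy": 0.053,"dz": 0.15,"twist": 0},{"dx": 0.0,"dy": 0.053,"dz": 0.15,"twist": 0},{"dx": 0.0,"dy": 0.053,"dz": 0.15,"twist": 0},{"dx": 0.0,"dy": 0.053,"dz": 0.15,"twist": 0},{"dx": 0.12,"dy": 0.053,"dz": 0.15,"twist": 0},{"dx": 0.12,"dy": 0.053,"dz": 0.15,"twist": 0},{"dx": 0.12,"dy": 0.053,"dz": 0.15,"twist": 0},{"dx": 0.12,"dy": 0.053,"dz": 0.15,"twist": 0},{"dx": 0.12,"dy": 0.053,"dz": 0.15,"twist": 0}])

```text
t: 2.52
eef_pos: [0.5622, -0.2472, 0.1795]
ee_rot: [-1.595, 1.566, 3.117]
force: [0.5, -1.0, 1.7]
width: 0.0877
```

Run:
```python
from h import *
s=arm.get_state();print(s['t'],s['eef_pos'],s['force'],s['q'].round(2))
print(go([.563,-.251,.103],-90))
for n in("side","top"):
    f=arm.grab_frame(n);cv2.imwrite(f"pics/{n}1.png",f[:,:,::-1])
crop('','pics/side1.png',240,180,380,330,5,'pics/s1.png');crop('','pics/top1.png',300,140,370,225,7,'pics/t1.png')
```

```text
2.5167 [ 0.56222214 -0.24723258  0.17951783] [ 0.53016932 -0.96289497  1.72621194] [-0.1   0.3  -0.21  0.   -1.07  1.67]
{'dx': np.float64(0.0765), 'dy': np.float64(0.0011), 'dz': np.float64(0.0038), 'twist': np.float64(-0.02), 'jaw_az': np.float64(-90.02)}
```

View pics/s1.png

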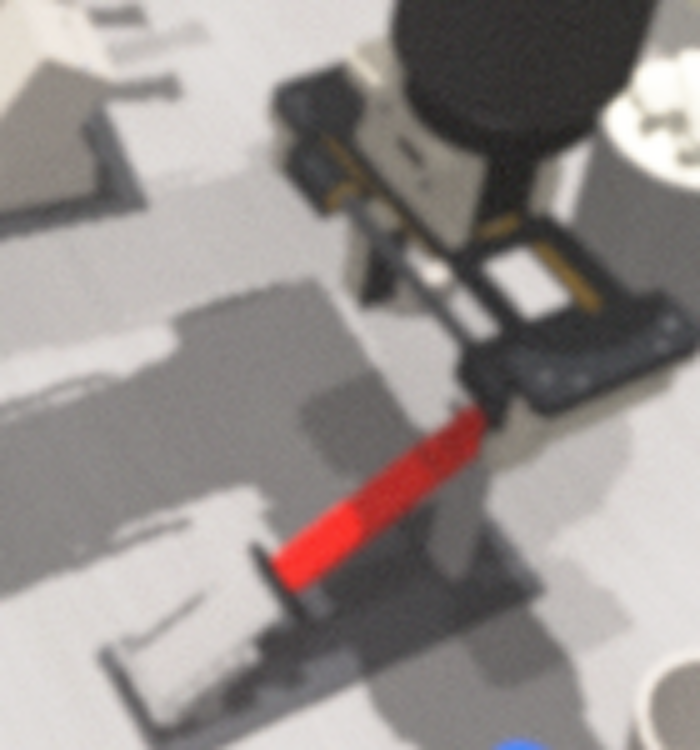

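View pics/t1.png

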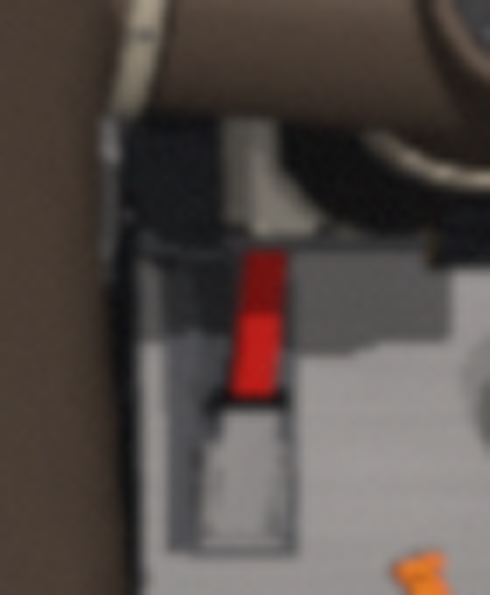

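Request:
jog_arm(motion=[{"dx": 0.03,"dy": 0.001,"dz": 0.004,"twist": 0},{"dx": 0.06,"dy": 0.001,"dz": 0.004,"twist": 0},{"dx": 0.0745,"dy": 0.001,"dz": 0.004,"twist": 0},{"dx": 0.0745,"dy": 0.001,"dz": 0.004,"twist": 0},{"dx": 0.0745,"dy": 0.001,"dz": 0.004,"twist": 0},{"dx": 0.0745,"dy": 0.001,"dz": 0.004,"twist": 0}])

```text
t: 3.12
eef_pos: [0.5664, -0.2515, 0.1094]
ee_rot: [1.29, 1.566, -0.28]
force: [0.8, 0.1, -0.1]
width: 0.0878
```

Run:
```python
from h import *
s=arm.get_state();print(s['t'],s['eef_pos'],s['force'])
f=arm.grab_frame('side');cv2.imwrite("pics/side2.png",f[:,:,::-1])
crop('','pics/side2.png',250,220,370,330,6,'pics/s2.png')
```

```text
3.1167 [ 0.56637311 -0.25145486  0.10941364] [ 0.80928869  0.11808793 -0.11979938]
```

View pics/s2.png

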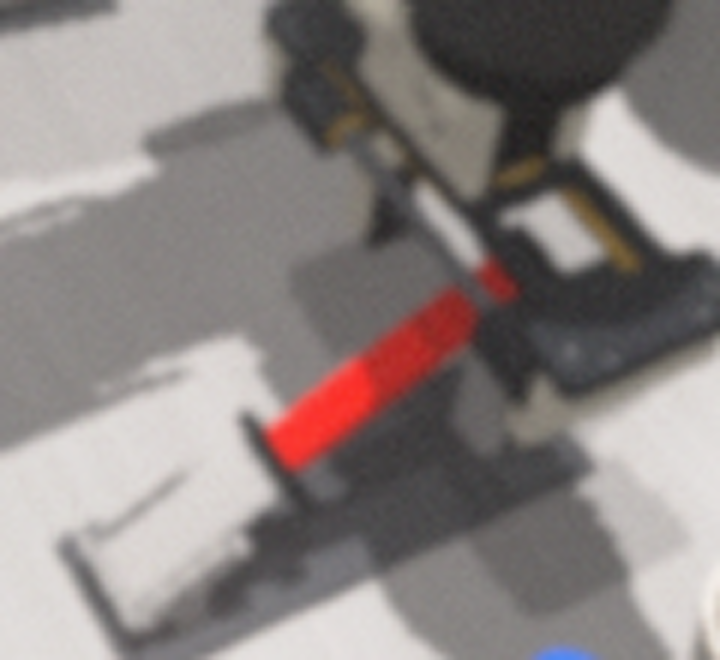

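Request:
jog_arm(motion=[{"dx": 0.005,"dy": -0.003,"dz": 0,"twist": 0},{"dx": 0.005,"dy": -0.003,"dz": 0,"twist": 0},{"dx": 0.005,"dy": -0.003,"dz": 0,"twist": 0}])

```text
t: 3.42
eef_pos: [0.5612, -0.2511, 0.1018]
ee_rot: [1.517, 1.57, -0.054]
force: [-0.1, -0.0, 0.5]
width: 0.0873
```

Request:
jog_arm(motion=[{"dx": 0,"dy": 0,"dz": 0,"twist": 0},{"dx": 0,"dy": 0,"dz": 0,"twist": 0},{"dx": 0,"dy": 0,"dz": 0,"twist": 0},{"dx": 0,"dy": 0,"dz": 0,"twist": 0},{"dx": 0,"dy": 0,"dz": 0,"twist": 0},{"dx": 0,"dy": 0,"dz": 0,"twist": 0}], gripper=0.01, newtons=10)

```text
t: 3.92
eef_pos: [0.5614, -0.2512, 0.1013]
ee_rot: [-1.494, 1.571, -3.065]
force: [-0.4, -1.3, -0.9]
width: 0.0531
```

Request:
jog_arm(motion=[{"dx": 0,"dy": 0,"dz": 0,"twist": 0},{"dx": 0,"dy": 0,"dz": 0,"twist": 0},{"dx": 0,"dy": 0,"dz": 0,"twist": 0},{"dx": 0,"dy": 0,"dz": 0,"twist": 0},{"dx": 0,"dy": 0,"dz": 0,"twist": 0},{"dx": 0,"dy": 0,"dz": 0,"twist": 0},{"dx": 0,"dy": 0,"dz": 0,"twist": 0}])

```text
t: 4.5
eef_pos: [0.5614, -0.2512, 0.1013]
ee_rot: [1.313, 1.571, -0.258]
force: [-0.4, 1.2, -0.4]
width: 0.0202
```

Request:
jog_arm(motion=[{"dx": -0.006,"dy": -0.0036,"dz": 0,"twist": 0},{"dx": -0.0118,"dy": -0.0075,"dz": 0,"twist": 0},{"dx": -0.0175,"dy": -0.0117,"dz": 0,"twist": 0},{"dx": -0.023,"dy": -0.0161,"dz": 0,"twist": 0},{"dx": -0.0283,"dy": -0.0207,"dz": 0,"twist": 0},{"dx": -0.0283,"dy": -0.0207,"dz": 0,"twist": 0}], newtons=5)

```text
t: 5.0
eef_pos: [0.5401, -0.2512, 0.1313]
ee_rot: [1.448, 1.569, -0.123]
force: [-0.8, 0.1, -1.0]
width: 0.0199
```

Run:
```python
from h import *
s=arm.get_state();print(s['t'],s['eef_pos'],s['force'],s['width'])
f=arm.grab_frame('side');cv2.imwrite("pics/side3.png",f[:,:,::-1])
crop('','pics/side3.png',250,200,370,330,6,'pics/s3.png')
```

```text
5.0 [ 0.54007693 -0.25124354  0.13126582] [-0.8070691   0.10359073 -0.950431  ] 0.019869829726435743
```

View pics/s3.png

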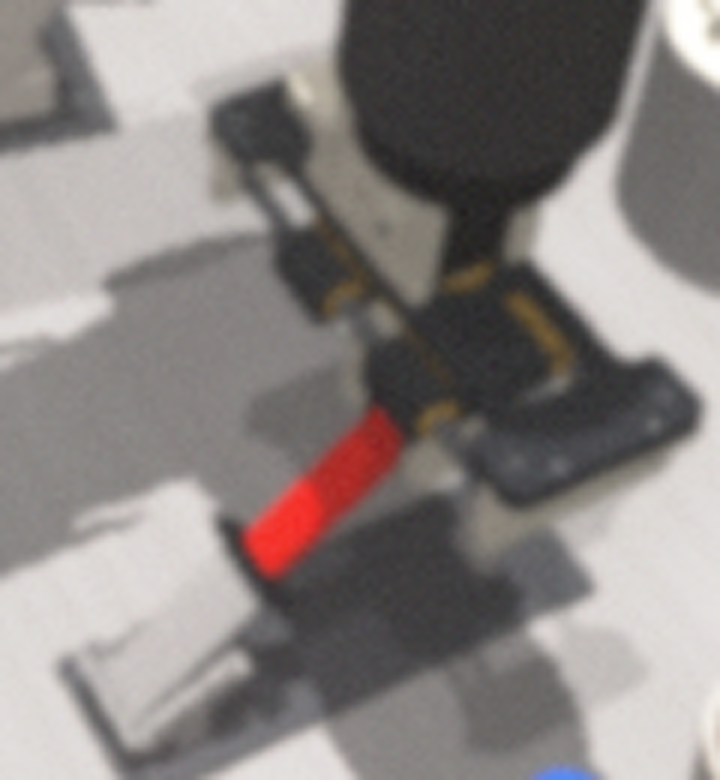

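Request:
jog_arm(motion=[{"dx": -0.005,"dy": -0.0049,"dz": 0,"twist": 0},{"dx": -0.0099,"dy": -0.01,"dz": 0,"twist": 0},{"dx": -0.0145,"dy": -0.0152,"dz": 0,"twist": 0},{"dx": -0.0189,"dy": -0.0207,"dz": 0,"twist": 0},{"dx": -0.0231,"dy": -0.0264,"dz": 0,"twist": 0},{"dx": -0.0231,"dy": -0.0264,"dz": 0,"twist": 0},{"dx": -0.0231,"dy": -0.0264,"dz": 0,"twist": 0}])

```text
t: 5.63
eef_pos: [0.5138, -0.2511, 0.1531]
ee_rot: [1.599, 1.571, 0.027]
force: [0.4, -0.1, -0.6]
width: 0.0201
```

Run:
```python
from h import *
s=arm.get_state();print(s['t'],s['eef_pos'],s['force'],s['width'])
for n in("side","top"):
    f=arm.grab_frame(n);cv2.imwrite(f"pics/{n}4.png",f[:,:,::-1])
crop('','pics/side4.png',250,200,370,330,6,'pics/s4.png');crop('','pics/top4.png',300,140,370,225,7,'pics/t4.png')
```

```text
5.6333 [ 0.51379463 -0.25114442  0.15313305] [ 0.43066543 -0.12976661 -0.60156205] 0.020128913587368135
```

View pics/s4.png

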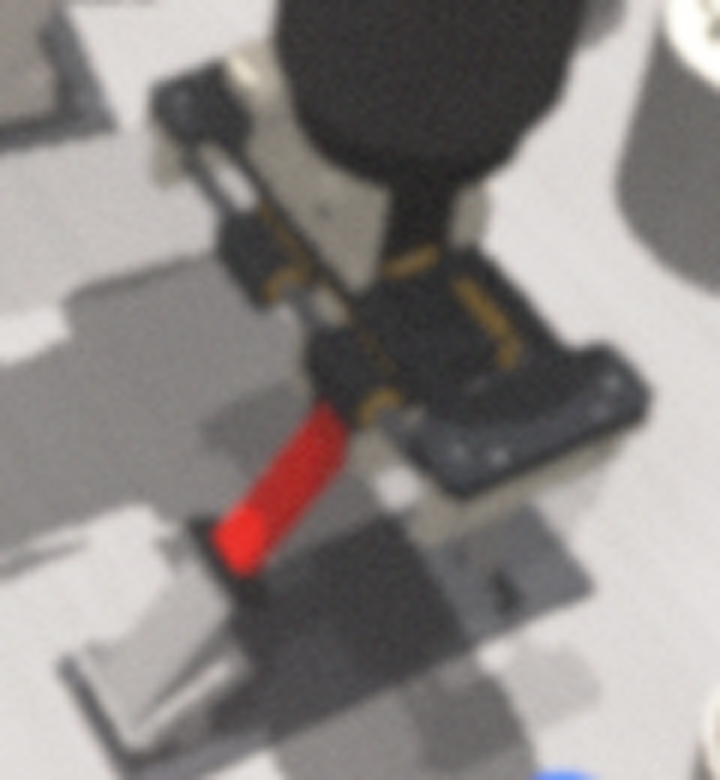

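View pics/t4.png

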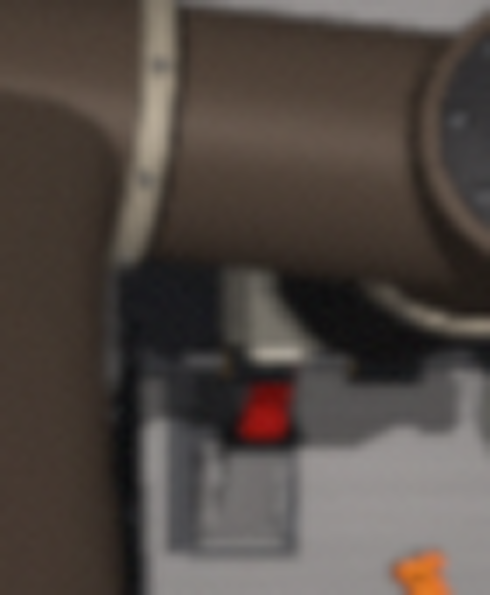

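Request:
jog_arm(motion=[{"dx": 0,"dy": 0,"dz": 0,"twist": 0},{"dx": 0,"dy": 0,"dz": 0,"twist": 0},{"dx": -0.01,"dy": 0.003,"dz": 0,"twist": 0},{"dx": -0.04,"dy": 0.01,"dz": 0,"twist": 0},{"dx": -0.075,"dy": 0.02,"dz": 0,"twist": 0},{"dx": -0.11,"dy": 0.035,"dz": -0.02,"twist": 2},{"dx": -0.135,"dy": 0.05,"dz": -0.05,"twist": 4},{"dx": -0.147,"dy": 0.065,"dz": -0.085,"twist": 6},{"dx": -0.147,"dy": 0.08,"dz": -0.12,"twist": 8},{"dx": -0.147,"dy": 0.095,"dz": -0.155,"twist": 10.4},{"dx": -0.147,"dy": 0.11,"dz": -0.19,"twist": 10.4},{"dx": -0.147,"dy": 0.125,"dz": -0.225,"twist": 10.4},{"dx": -0.147,"dy": 0.135,"dz": -0.26,"twist": 10.4},{"dx": -0.147,"dy": 0.14,"dz": -0.295,"twist": 10.4},{"dx": -0.147,"dy": 0.14,"dz": -0.315,"twist": 10.4},{"dx": -0.147,"dy": 0.14,"dz": -0.325,"twist": 10.4},{"dx": -0.147,"dy": 0.14,"dz": -0.325,"twist": 10.4},{"dx": -0.147,"dy": 0.14,"dz": -0.325,"twist": 10.4}], newtons=45)

```text
t: 7.23
eef_pos: [0.6543, 0.0741, 0.2998]
ee_rot: [-0.913, 1.57, -2.665]
force: [-0.4, 0.1, 0.1]
width: 0.0193
```

Run:
```python
from h import *
s=arm.get_state();print(s['t'],s['eef_pos'],s['force'],s['width'],s['q'].round(2))
print(go([.654,.0738,.252],-100.4))
for n in("side","top"):
    f=arm.grab_frame(n);cv2.imwrite(f"pics/{n}5.png",f[:,:,::-1])
crop('','pics/side5.png',200,60,330,200,6,'pics/s5.png');crop('','pics/top5.png',190,100,290,200,7,'pics/t5.png')
```

```text
7.2333 [0.65425985 0.07405083 0.29975893] [-0.38545914  0.1486696   0.08742028] 0.01932927987480663 [ 0.41  0.3   0.07  0.   -1.34  0.98]
{'dx': np.float64(0.0478), 'dy': np.float64(-0.0002), 'dz': np.float64(0.0003), 'twist': np.float64(0.03), 'jaw_az': np.float64(-100.37)}
```

View pics/s5.png

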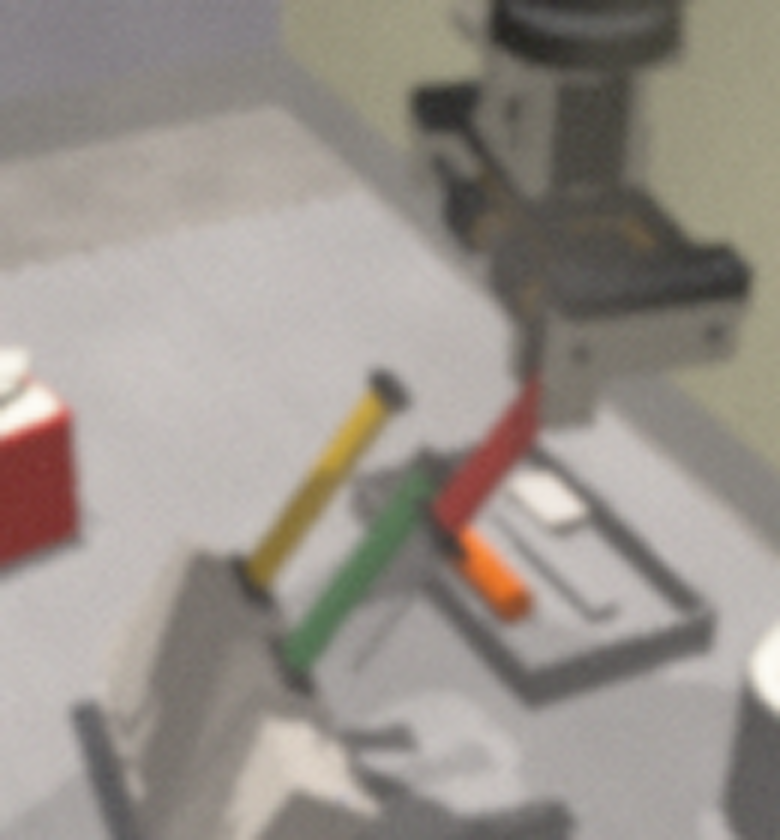

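View pics/t5.png

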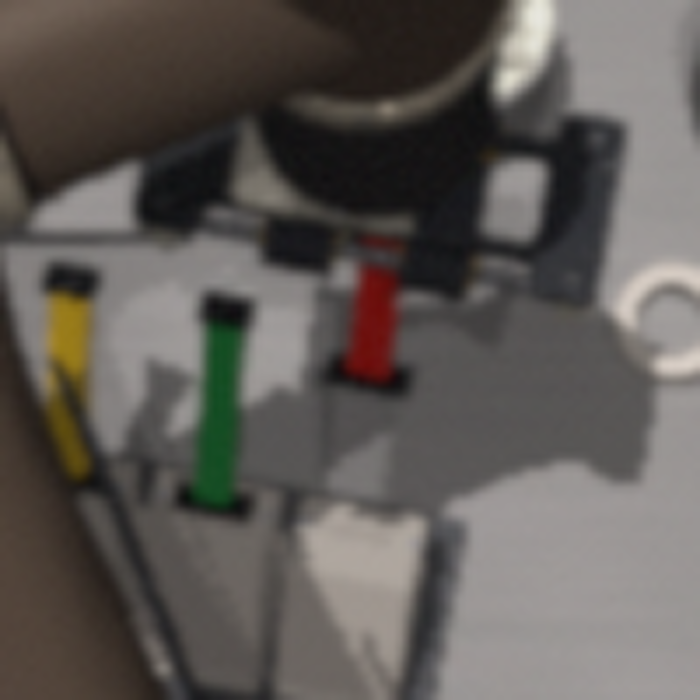

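```bash
cat >> h.py <<'E'
def low(ims,col,rois):
    b=bar3(ims,col,rois); pts={}
    for n in ims:
        c,d,L,_=bar(ims[n],col,rois[n]); 
        pts[n]=c+d*L/2*(1 if d[1]>0 else -1)
    P,g=tri(pts['side'],pts['top']); return P,g,b,pts
E
cat > m5.py <<'E'
import sys
from h import *
i=sys.argv[1]; rs=eval(sys.argv[2]); rt=eval(sys.argv[3])
a={n:cv2.imread(f'pics/{n}0.png') for n in('side','top')}; b={n:cv2.imread(f'pics/{n}{i}.png') for n in('side','top')}
out={}
for k,im,r in(('green',a,ROI['green']),('yellow',a,ROI['yellow']),('red',b,{'side':rs,'top':rt})):
    P,g,B,pts=low(im,k,r); out[k]=(P,B); print(k,'low',P.round(4),'gap %.1f elev %.2f az %.2f'%(g,B['elev'],B['az']),B['len'],{n:p.round(1) for n,p in pts.items()})
Pf=2*out['green'][0]-out['yellow'][0]; u=Ro.from_euler('yz',[-np.radians(55),np.radians(-10.4)]).apply([1,0,0])
print('free low(home)',Pf.round(4)); d=out['red'][0]-Pf
sx=np.array([np.cos(np.radians(35))*np.cos(np.radians(-10.4)),np.cos(np.radians(35))*np.sin(np.radians(-10.4)),-np.sin(np.radians(35))]); sy=np.cross(u,sx)
print('red - home: along %.1f mm, slot x %.1f, slot y %.1f'%tuple(1000*d@np.c_[u,sx,sy]))
E
python3 m5.py 5 '(268,115,294,152)' '(236,130,252,155)'
```

```text
green low [0.5692 0.164  0.1112] gap 8.8 elev 55.59 az -10.61 {'side': np.float64(117.73091568340881), 'top': np.float64(130.44353759919693)} {'side': array([248.3, 169.4]), 'top': array([219.9, 172.9])}
yellow low [0.5829 0.2386 0.1071] gap 5.0 elev 55.34 az -10.72 {'side': np.float64(121.83887429363601), 'top': np.float64(129.24604323506495)} {'side': array([241.2, 156.4]), 'top': array([199.1, 168.7])}
red low [0.6068 0.0844 0.2261] gap 4.6 elev 58.73 az -11.83 {'side': np.float64(78.07665801394393), 'top': np.float64(74.37006532951027)} {'side': array([272.8, 148.8]), 'top': array([241.8, 154.6])}
free low(home) [0.5556 0.0893 0.1153]
red - home: along 120.2 mm, slot x -21.6, slot y 4.4
```

```bash
cat > ang.py <<'E'
from h import *
def elev(n,img,col,roi,az=-10.4):
    c,d,L,_=bar(img,col,roi); a=ray(n,c-d*L/2)[1]; b=ray(n,c+d*L/2)[1]; q=np.cross(a,b)
    az=np.radians(az); h=np.array([-np.sin(az),np.cos(az),0]); u=np.cross(q,h); u/=np.linalg.norm(u); u*=np.sign(u[2]); return np.degrees(np.arcsin(u[2]))
def edge(img,n,col,roi):
    # fit the two long edges with chroma half-level crossings row by row (side) 
    pass
if __name__=='__main__':
    a={n:cv2.imread(f'pics/{n}0.png') for n in('side','top')};b={n:cv2.imread(f'pics/{n}5.png') for n in('side','top')}
    for n,rr in(('side',(268,115,294,152)),('top',(236,130,252,155))):
      for az in(-10.4,-9.4):
        print(n,az,'G',elev(n,a[n],'green',ROI['green'][n],az),'Y',elev(n,a[n],'yellow',ROI['yellow'][n],az),'R',elev(n,b[n],'red',rr,az))
    # rest spat check
    print('rest',elev('side',a['side'],'red',(285,250,350,310),0))
    b4=cv2.imread('pics/side4.png');print('at4',elev('side',b4,'red',(280,265,310,300),0))
    g=cv2.imread('pics/side5.png');print('green now',elev('side',g,'green',(245,135,275,175)),'yel now',elev('side',g,'yellow',(238,120,270,162)))
E
python3 ang.py
```

```text
side -10.4 G 55.50883517612935 Y 55.21877114590295 R 58.2087497346809
side -9.4 G 55.104455461553485 Y 54.84279807732447 R 57.82547989798913
top -10.4 G 54.88260204225448 Y 54.582937237504545 R 50.34230605942785
top -9.4 G 51.08190616940124 Y 52.01706692986154 R 41.90470900670818
rest 29.77515584194666
at4 57.68302285779753
green now 55.79206332136917 yel now 55.95606051519815
```

```bash
cat > ang2.py <<'E'
from h import *
def axisline(img,col,roi,trim=(6,6),step=1.0):
    """axis of a coloured bar from cross-sections, ends trimmed (px), low end first"""
    c,d,L,_=bar(img,col,roi)
    if d[1]>0:d=-d
    for it in range(3):
        e=np.array([-d[1],d[0]]); s=np.arange(-L/2+trim[0],L/2-trim[1]+.1,.5); t=np.arange(-9,9.01,.25)
        g=c+s[:,None,None]*d+t[None,:,None]*e
        hsv=cv2.cvtColor(img,cv2.COLOR_BGR2HSV).astype(np.float32)
        I=img.astype(np.float32); chroma=I.max(2)-I.min(2)
        m=np.zeros(hsv.shape[:2],bool)
        for a,b in HUE[col]: m|=(hsv[...,0]>=a-4)&(hsv[...,0]<=b+4)
        W=(chroma*m).astype(np.float32)
        S=cv2.remap(W,g[...,0].astype(np.float32),g[...,1].astype(np.float32),cv2.INTER_LINEAR)
        half=np.median(S.max(1))/2; mid=[];wid=[]
        for r in S:
            k=np.argmax(r); i=k
            while i>0 and r[i]>half:i-=1
            j=k
            while j<len(r)-1 and r[j]>half:j+=1
            li=t[i]+.25*(half-r[i])/(r[i+1]-r[i]+1e-6); rj=t[j]-.25*(half-r[j])/(r[j-1]-r[j]+1e-6)
            mid.append((li+rj)/2);wid.append(rj-li)
        p=np.polyfit(s,mid,1); c=c+e*p[1]; d=d+e*p[0]; d/=np.linalg.norm(d)
    return c,d,s,np.mean(wid)
def elev2(n,l,az=-10.4):
    c,d=l[0],l[1]; q=np.cross(ray(n,c-d*8)[1],ray(n,c+d*8)[1]); az=np.radians(az); h=np.array([-np.sin(az),np.cos(az),0]); u=np.cross(q,h); u/=np.linalg.norm(u); u*=np.sign(u[2]); return np.degrees(np.arcsin(u[2]))
if __name__=='__main__':
    a=cv2.imread('pics/side0.png');b=cv2.imread('pics/side5.png');b4=cv2.imread('pics/side4.png')
    for nm,im,col,roi,az in(('G0',a,'green',ROI['green']['side'],-10.4),('Y0',a,'yellow',ROI['yellow']['side'],-10.4),('G5',b,'green',(245,135,275,175),-10.4),('Y5',b,'yellow',(238,120,270,162),-10.4),('R5',b,'red',(268,115,294,152),-10.4),('R0',a,'red',(285,250,350,310),0),('R4',b4,'red',(280,265,310,300),0)):
        for tr in((4,4),(6,6),(5,9)):
            l=axisline(im,col,roi,tr); print(nm,tr,'elev %.2f w %.2f n %d'%(elev2('side',l,az),l[3],len(l[2])),end=' | ')
        print()
E
python3 ang2.py
```

```text
G0 (4, 4) elev 55.27 w 5.02 n 59 | G0 (6, 6) elev 55.00 w 5.07 n 51 | G0 (5, 9) elev 54.59 w 5.06 n 47 | 
Y0 (4, 4) elev 55.12 w 4.61 n 59 | Y0 (6, 6) elev 55.12 w 4.61 n 51 | Y0 (5, 9) elev 55.09 w 4.58 n 47 | 
G5 (4, 4) elev 54.58 w 5.52 n 56 | G5 (6, 6) elev 54.42 w 5.51 n 48 | G5 (5, 9) elev 54.04 w 5.47 n 44 | 
Y5 (4, 4) elev 56.24 w 5.66 n 60 | Y5 (6, 6) elev 56.47 w 5.70 n 52 | Y5 (5, 9) elev 56.47 w 5.64 n 48 | 
R5 (4, 4) elev 56.12 w 6.81 n 41 | R5 (6, 6) elev 53.21 w 6.64 n 33 | R5 (5, 9) elev 54.62 w 6.71 n 29 | 
R0 (4, 4) elev 29.43 w 8.18 n 91 | R0 (6, 6) elev 29.30 w 8.20 n 83 | R0 (5, 9) elev 29.35 w 8.20 n 79 | 
R4 (4, 4) elev 54.14 w 9.22 n 46 | R4 (6, 6) elev 53.77 w 9.21 n 38 | R4 (5, 9) elev 52.83 w 9.27 n 34 |
```

```bash
cat > rel.py <<'E'
import sys
from ang2 import *
def line3(ims,col,rois,tr={'side':(5,6),'top':(4,4)}):
    nn=[];ee=[];W=[]
    for n in('side','top'):
        c,d,s,w=axisline(ims[n],col,rois[n],tr[n]); q=np.cross(ray(n,c-d*8)[1],ray(n,c+d*8)[1]); nn.append(q/np.linalg.norm(q)); ee.append(C[n][1]);W.append(w)
    return nn,ee,W
U=Ro.from_euler('yz',[-np.radians(55),np.radians(-10.4)]).apply([1,0,0]); az=np.radians(-10.4)
SX=np.array([np.cos(np.radians(35))*np.cos(az),np.cos(np.radians(35))*np.sin(az),-np.sin(np.radians(35))]); SY=np.cross(U,SX)
def cross(nn,ee,z):  # point of the axis at height z
    A=np.array([nn[0],nn[1],[0,0,1]]); return np.linalg.solve(A,[nn[0]@ee[0],nn[1]@ee[1],z])
if __name__=='__main__':
    i=sys.argv[1]; rs=eval(sys.argv[2]); rt=eval(sys.argv[3]); zr=float(sys.argv[4])
    a={n:cv2.imread(f'pics/{n}0.png') for n in('side','top')}; b={n:cv2.imread(f'pics/{n}{i}.png') for n in('side','top')}
    g=line3(a,'green',ROI['green']);y=line3(a,'yellow',ROI['yellow']);r=line3(b,'red',{'side':rs,'top':rt})
    for nm,l in(('g',g),('y',y),('r',r)):
        u=np.cross(*l[0]);u/=np.linalg.norm(u);u*=np.sign(u[2]);print(nm,'u',u.round(3),'elev %.1f az %.1f'%(np.degrees(np.arcsin(u[2])),np.degrees(np.arctan2(u[1],u[0]))),'w',np.round(l[2],2))
    G=cross(g[0],g[1],.155);Y=cross(y[0],y[1],.155);F=2*G-Y;print('at z .155: g',G.round(4),'y',Y.round(4),'pitch',(G-Y).round(4),'free',F.round(4))
    Rr=cross(r[0],r[1],zr);d=Rr-F;print('red at z',zr,Rr.round(4),'offset slot x %.1f slot y %.1f mm'%(1000*d@SX,1000*d@SY))
E
python3 rel.py 5 '(268,115,294,152)' '(236,130,252,155)' .25
```

```text
g u [ 0.561 -0.108  0.821] elev 55.1 az -10.9 w [5.07 4.9 ]
y u [ 0.556 -0.111  0.824] elev 55.4 az -11.3 w [4.61 5.48]
r u [ 0.574 -0.104  0.812] elev 54.3 az -10.3 w [6.7 6. ]
at z .155: g [0.6051 0.1597 0.155 ] y [0.6186 0.2337 0.155 ] pitch [-0.0135 -0.074   0.    ] free [0.5916 0.0856 0.155 ]
red at z 0.25 [0.623  0.0817 0.25  ] offset slot x -28.6 slot y 1.8 mm
```

Request:
jog_arm(motion=[{"dx": 0.015,"dy": 0.002,"dz": 0.001,"twist": 0},{"dx": 0.03,"dy": 0.0045,"dz": 0.0018,"twist": 0},{"dx": 0.0434,"dy": 0.0045,"dz": 0.0018,"twist": 0},{"dx": 0.0434,"dy": 0.0045,"dz": 0.0018,"twist": 0},{"dx": 0.0434,"dy": 0.0045,"dz": 0.0018,"twist": 0}])

```text
t: 7.75
eef_pos: [0.6582, 0.0699, 0.2561]
ee_rot: [-0.87, 1.569, -2.625]
force: [-0.6, -0.1, -1.0]
width: 0.0198
```

Run:
```python
from h import *
s=arm.get_state();print(s['t'],s['eef_pos'],s['force'],s['width'])
for n in("side","top"):
    f=arm.grab_frame(n);cv2.imwrite(f"pics/{n}6.png",f[:,:,::-1])
crop('','pics/side6.png',215,110,315,220,7,'pics/s6.png');crop('','pics/top6.png',190,120,270,205,7,'pics/t6.png')
```

```text
7.75 [0.65819149 0.06990148 0.25612916] [-0.60748376 -0.09243642 -1.0139174 ] 0.01979328289230746
```

View pics/s6.png

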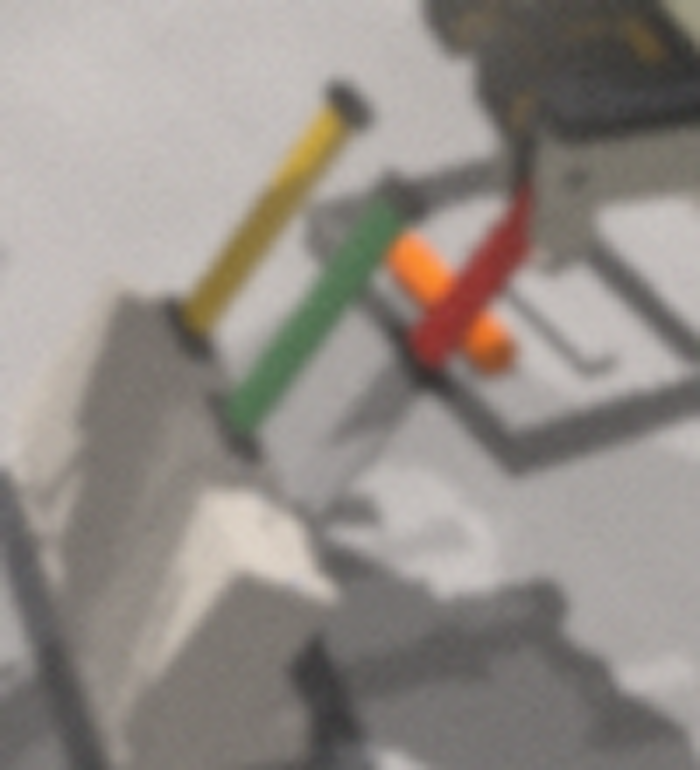

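View pics/t6.png

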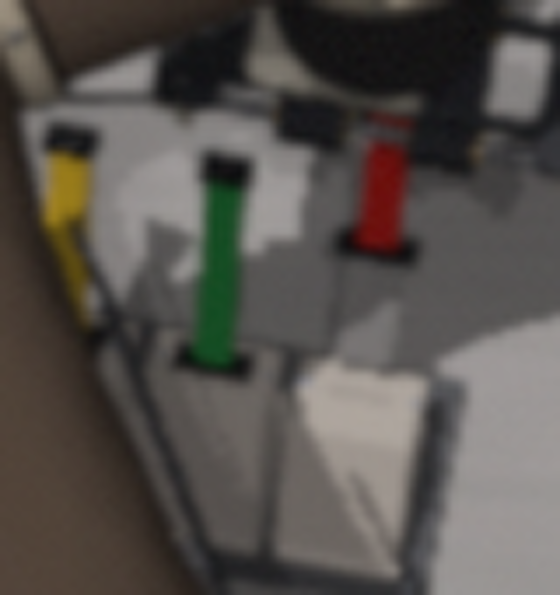

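```bash
sed -i "s/'red':\[(0,8),(172,180)\]/'red':[(0,4),(172,180)]/" h.py; sed -i 's/a-4)&(hsv\[...,0\]<=b+4)/a-3)\&(hsv[...,0]<=b+3)/' ang2.py
python3 rel.py 6 '(270,132,294,164)' '(239,138,252,158)' .20
python3 m5.py 6 '(270,132,294,164)' '(239,138,252,158)'
```

```text
g u [ 0.56  -0.108  0.821] elev 55.2 az -10.9 w [5.04 4.9 ]
y u [ 0.556 -0.111  0.824] elev 55.4 az -11.3 w [4.61 5.48]
r u [ 0.575 -0.103  0.812] elev 54.3 az -10.1 w [6.63 5.8 ]
at z .155: g [0.6052 0.1597 0.155 ] y [0.6186 0.2337 0.155 ] pitch [-0.0134 -0.074   0.    ] free [0.5918 0.0856 0.155 ]
red at z 0.2 [0.6238 0.0793 0.2   ] offset slot x 0.9 slot y -0.5 mm
green low [0.5692 0.164  0.1112] gap 8.8 elev 55.59 az -10.61 {'side': np.float64(117.73091568340881), 'top': np.float64(130.44353759919693)} {'side': array([248.3, 169.4]), 'top': array([219.9, 172.9])}
yellow low [0.5829 0.2386 0.1071] gap 5.0 elev 55.34 az -10.72 {'side': np.float64(121.83887429363601), 'top': np.float64(129.24604323506495)} {'side': array([241.2, 156.4]), 'top': array([199.1, 168.7])}
red low [0.6118 0.0814 0.1829] gap 4.6 elev 58.09 az -11.99 {'side': np.float64(78.13842550542375), 'top': np.float64(73.91937754592294)} {'side': array([274.2, 161.6]), 'top': array([243.1, 156.1])}
free low(home) [0.5556 0.0893 0.1153]
red - home: along 87.9 mm, slot x 7.6, slot y 2.3
```

Request:
jog_arm(motion=[{"dx": 0.0033,"dy": -0.0023,"dz": 0,"twist": 0},{"dx": 0.0066,"dy": -0.0046,"dz": 0,"twist": 0},{"dx": 0.0098,"dy": -0.0069,"dz": 0,"twist": 0},{"dx": 0.0098,"dy": -0.0069,"dz": 0,"twist": 0}])

```text
t: 8.18
eef_pos: [0.6508, 0.0726, 0.2459]
ee_rot: [-1.392, 1.57, 3.139]
force: [0.0, -0.7, -1.4]
width: 0.0197
```

Request:
jog_arm(motion=[{"dx": 0.0016,"dy": -0.0012,"dz": 0,"twist": 0},{"dx": 0.0033,"dy": -0.0023,"dz": 0,"twist": 0},{"dx": 0.0033,"dy": -0.0023,"dz": 0,"twist": 0}])

```text
t: 8.43
eef_pos: [0.6491, 0.073, 0.243]
ee_rot: [-1.396, 1.57, 3.134]
force: [-0.1, -1.0, -0.7]
width: 0.0198
```

Request:
jog_arm(motion=[{"dx": 0.0016,"dy": -0.0012,"dz": 0,"twist": 0},{"dx": 0.0033,"dy": -0.0023,"dz": 0,"twist": 0},{"dx": 0.0033,"dy": -0.0023,"dz": 0,"twist": 0}])

```text
t: 8.68
eef_pos: [0.6468, 0.0733, 0.2395]
ee_rot: [-1.312, 1.57, -3.065]
force: [-0.6, 0.7, -1.2]
width: 0.0196
```

Request:
jog_arm(motion=[{"dx": 0.0016,"dy": -0.0012,"dz": 0,"twist": 0},{"dx": 0.0033,"dy": -0.0023,"dz": 0,"twist": 0},{"dx": 0.0033,"dy": -0.0023,"dz": 0,"twist": 0}])

```text
t: 8.93
eef_pos: [0.6445, 0.0737, 0.2362]
ee_rot: [-1.339, 1.57, -3.092]
force: [-1.5, -0.1, -1.8]
width: 0.0192
```

Run:
```python
from h import *
s=arm.get_state();print(s['t'],s['eef_pos'],s['force'],s['width'])
for n in("side","top"):
    f=arm.grab_frame(n);cv2.imwrite(f"pics/{n}7.png",f[:,:,::-1])
crop('','pics/side7.png',225,130,305,220,8,'pics/s7.png');crop('','pics/top7.png',215,135,265,195,10,'pics/t7.png')
```

```text
8.9333 [0.64452793 0.07372312 0.23621242] [-1.53087627 -0.0875644  -1.75256897] 0.019205721021383952
```

View pics/s7.png

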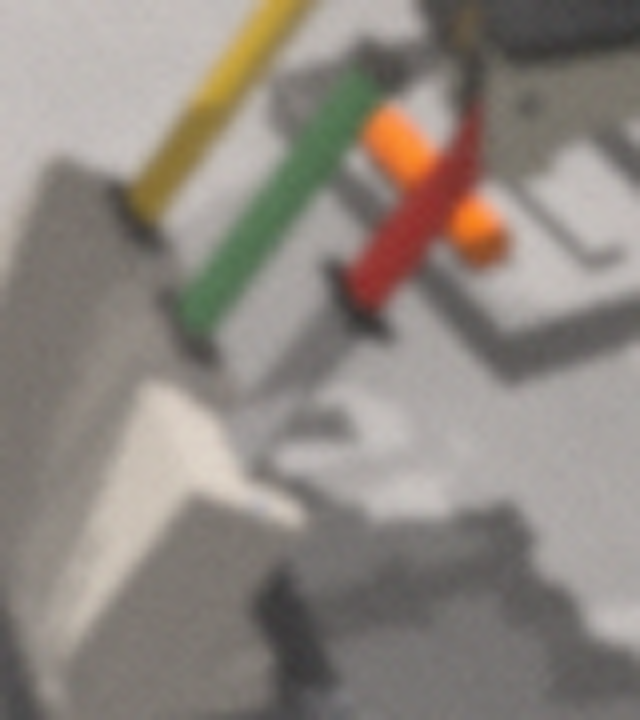

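View pics/t7.png

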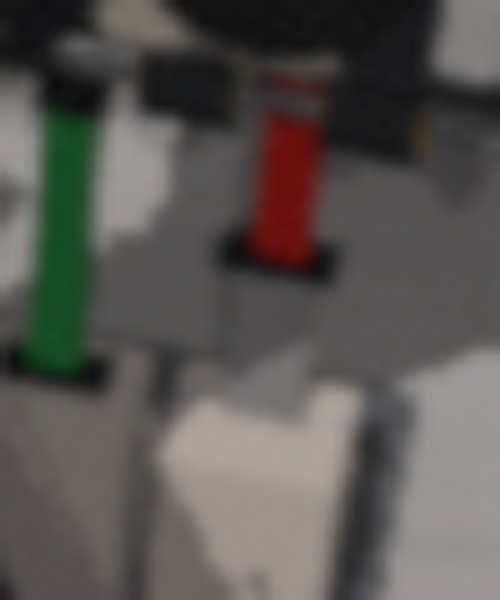

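```bash
python3 rel.py 7 '(267,141,286,171)' '(238,144,250,163)' .19
```

```text
g u [ 0.56  -0.108  0.821] elev 55.2 az -10.9 w [5.04 4.9 ]
y u [ 0.556 -0.111  0.824] elev 55.4 az -11.3 w [4.61 5.48]
r u [ 0.573 -0.103  0.813] elev 54.4 az -10.2 w [6.54 5.77]
at z .155: g [0.6052 0.1597 0.155 ] y [0.6186 0.2337 0.155 ] pitch [-0.0134 -0.074   0.    ] free [0.5918 0.0856 0.155 ]
red at z 0.19 [0.6171 0.0816 0.19  ] offset slot x 0.9 slot y 0.6 mm
```

Request:
jog_arm(motion=[{"dx": 0.0016,"dy": -0.0012,"dz": 0,"twist": 0},{"dx": 0.0033,"dy": -0.0023,"dz": 0,"twist": 0},{"dx": 0.0033,"dy": -0.0023,"dz": 0,"twist": 0}])

```text
t: 9.28
eef_pos: [0.6423, 0.0741, 0.2329]
ee_rot: [-1.35, 1.57, -3.103]
force: [-0.5, 0.2, -1.2]
width: 0.0197
```

Request:
jog_arm(motion=[{"dx": 0.0016,"dy": -0.0012,"dz": 0,"twist": 0},{"dx": 0.0033,"dy": -0.0023,"dz": 0,"twist": 0},{"dx": 0.0033,"dy": -0.0023,"dz": 0,"twist": 0}])

```text
t: 9.53
eef_pos: [0.64, 0.0745, 0.2296]
ee_rot: [-1.274, 1.57, -3.026]
force: [-0.2, -0.7, -0.6]
width: 0.0195
```

Request:
jog_arm(motion=[{"dx": 0.0016,"dy": -0.0012,"dz": 0,"twist": 0},{"dx": 0.0033,"dy": -0.0023,"dz": 0,"twist": 0},{"dx": 0.0033,"dy": -0.0023,"dz": 0,"twist": 0}])

```text
t: 9.78
eef_pos: [0.6377, 0.075, 0.2263]
ee_rot: [-1.332, 1.57, -3.084]
force: [0.3, 0.4, -2.4]
width: 0.0197
```

Request:
jog_arm(motion=[{"dx": 0.0016,"dy": -0.0012,"dz": 0,"twist": 0},{"dx": 0.0033,"dy": -0.0023,"dz": 0,"twist": 0},{"dx": 0.0033,"dy": -0.0023,"dz": 0,"twist": 0}])

```text
t: 10.03
eef_pos: [0.6364, 0.0754, 0.2236]
ee_rot: [1.845, 1.569, 0.093]
force: [2.3, -0.8, -1.3]
width: 0.0196
```

Run:
```python
from h import *
s=arm.get_state();print(s['t'],s['eef_pos'],s['force'],s['moment'],s['width'])
for n in("side","top"):
    f=arm.grab_frame(n);cv2.imwrite(f"pics/{n}8.png",f[:,:,::-1])
crop('','pics/side8.png',225,130,305,220,8,'pics/s8.png');crop('','pics/top8.png',215,135,265,195,10,'pics/t8.png')
```

```text
10.0333 [0.63635653 0.07544684 0.22359565] [ 2.3262099  -0.81375146 -1.28696935] [-0.15764675 -1.03787024  0.02476817] 0.019567129971981765
```

View pics/s8.png

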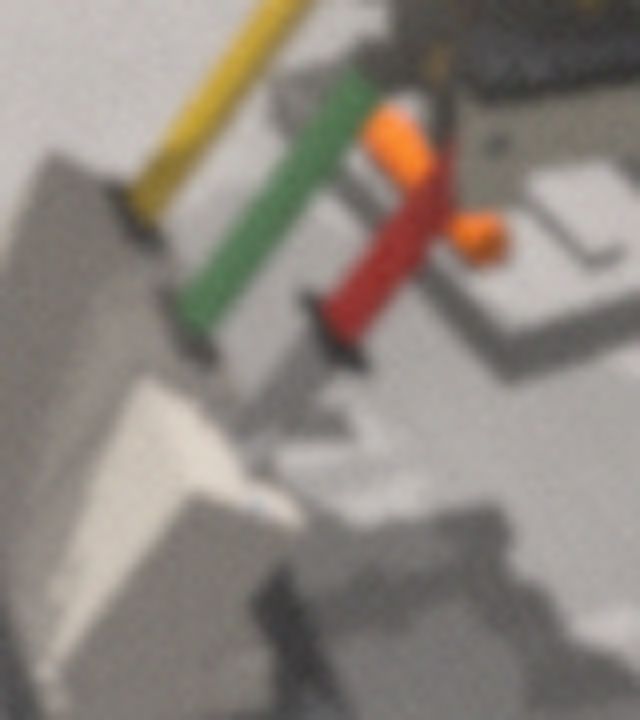

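View pics/t8.png

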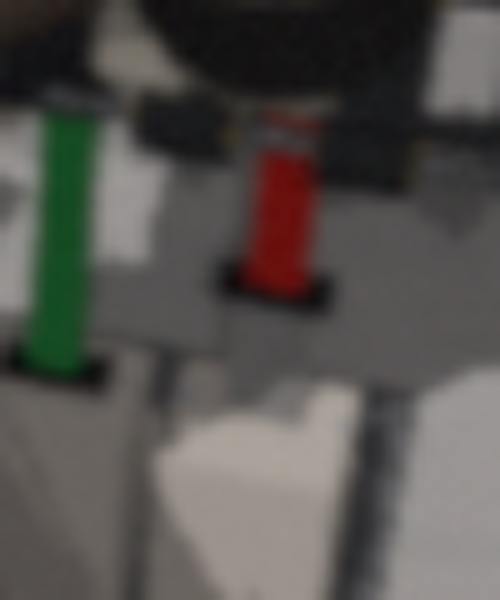

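```bash
python3 rel.py 8 '(263,146,284,176)' '(238,147,250,167)' .175;python3 m5.py 8 '(263,146,284,176)' '(238,147,250,167)'|tail -3
```

```text
g u [ 0.56  -0.108  0.821] elev 55.2 az -10.9 w [5.04 4.9 ]
y u [ 0.556 -0.111  0.824] elev 55.4 az -11.3 w [4.61 5.48]
r u [ 0.567 -0.11   0.817] elev 54.7 az -11.0 w [6.25 5.69]
at z .155: g [0.6052 0.1597 0.155 ] y [0.6186 0.2337 0.155 ] pitch [-0.0134 -0.074   0.    ] free [0.5918 0.0856 0.155 ]
red at z 0.175 [0.6075 0.0834 0.175 ] offset slot x 1.5 slot y 0.7 mm
red low [0.5896 0.086  0.1523] gap 5.7 elev 57.27 az -10.94 {'side': np.float64(71.6339186736618), 'top': np.float64(69.49270662858795)} {'side': array([266.3, 171.4]), 'top': array([241.9, 164.6])}
free low(home) [0.5556 0.0893 0.1153]
red - home: along 49.8 mm, slot x 6.6, slot y 2.8
```

Request:
jog_arm(motion=[{"dx": 0.0016,"dy": -0.0012,"dz": 0,"twist": 0},{"dx": 0.0033,"dy": -0.0023,"dz": 0,"twist": 0},{"dx": 0.0033,"dy": -0.0023,"dz": 0,"twist": 0}])

```text
t: 10.38
eef_pos: [0.6347, 0.0759, 0.2208]
ee_rot: [1.851, 1.568, 0.098]
force: [4.4, -1.0, 0.0]
width: 0.0195
```

Request:
jog_arm(motion=[{"dx": 0.0016,"dy": -0.0012,"dz": 0,"twist": 0},{"dx": 0.0033,"dy": -0.0023,"dz": 0,"twist": 0},{"dx": 0.0033,"dy": -0.0023,"dz": 0,"twist": 0}])

```text
t: 10.63
eef_pos: [0.6327, 0.0764, 0.2178]
ee_rot: [1.869, 1.567, 0.116]
force: [5.4, -0.4, 2.8]
width: 0.0192
```

Request:
jog_arm(motion=[{"dx": 0.0016,"dy": -0.0012,"dz": 0,"twist": 0},{"dx": 0.0033,"dy": -0.0023,"dz": 0,"twist": 0},{"dx": 0.0033,"dy": -0.0023,"dz": 0,"twist": 0}])

```text
t: 10.88
eef_pos: [0.6302, 0.0768, 0.2143]
ee_rot: [1.915, 1.568, 0.163]
force: [4.8, -0.9, 0.6]
width: 0.0196
```

Request:
jog_arm(motion=[{"dx": 0.0016,"dy": -0.0012,"dz": 0,"twist": 0},{"dx": 0.0033,"dy": -0.0023,"dz": 0,"twist": 0},{"dx": 0.0033,"dy": -0.0023,"dz": 0,"twist": 0}])

```text
t: 11.13
eef_pos: [0.6279, 0.0772, 0.2108]
ee_rot: [1.897, 1.568, 0.145]
force: [4.9, -0.3, 0.6]
width: 0.0197
```

Run:
```python
from h import *
s=arm.get_state();print(s['t'],s['eef_pos'],s['force'],s['moment'],s['width'])
for n in("side","top"):
    f=arm.grab_frame(n);cv2.imwrite(f"pics/{n}9.png",f[:,:,::-1])
crop('','pics/side9.png',225,130,305,220,8,'pics/s9.png');crop('','pics/top9.png',215,135,265,195,10,'pics/t9.png')
```

```text
11.1333 [0.6279271  0.07719523 0.21084789] [ 4.8970959  -0.31415513  0.59851974] [-0.4124368  -2.39580561 -0.04668112] 0.0197239950952562
```

View pics/s9.png

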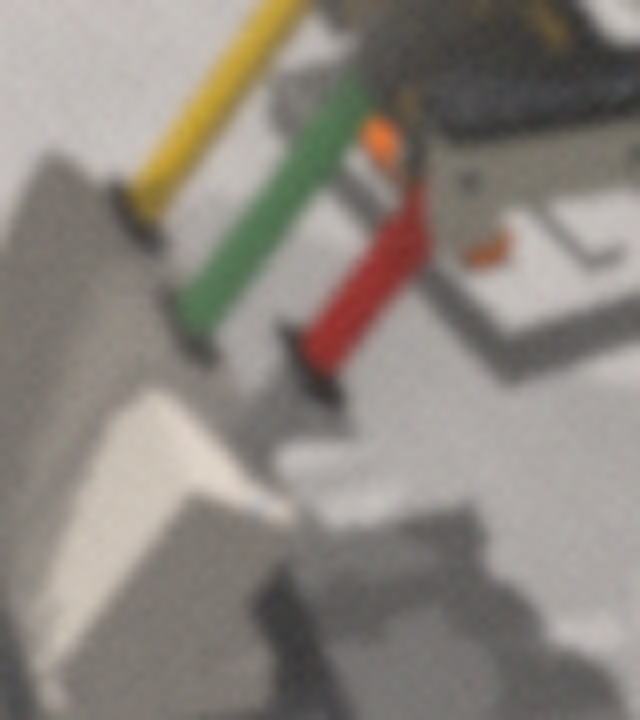

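View pics/t9.png

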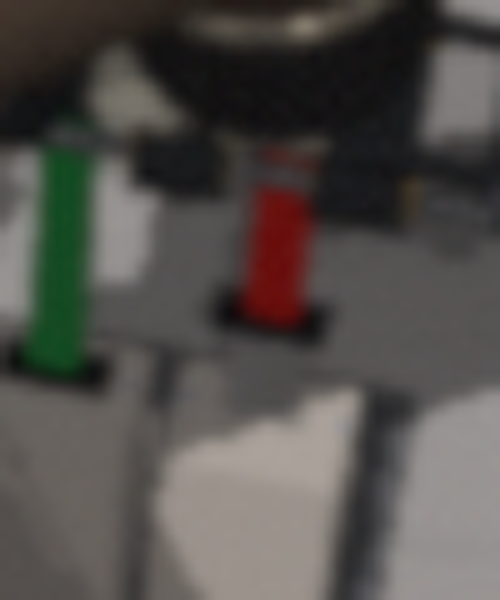

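Request:
jog_arm(motion=[{"dx": 0.0014,"dy": -0.001,"dz": 0,"twist": 0},{"dx": 0.0025,"dy": -0.0017,"dz": 0,"twist": 0},{"dx": 0.0025,"dy": -0.0017,"dz": 0,"twist": 0}])

```text
t: 11.48
eef_pos: [0.6264, 0.0775, 0.2085]
ee_rot: [1.895, 1.568, 0.143]
force: [4.7, -0.6, 0.5]
width: 0.0199
```

Request:
jog_arm(motion=[{"dx": 0,"dy": 0,"dz": 0,"twist": 0},{"dx": 0,"dy": 0,"dz": 0,"twist": 0},{"dx": 0,"dy": 0,"dz": 0,"twist": 0},{"dx": 0,"dy": 0,"dz": 0,"twist": 0},{"dx": 0,"dy": 0,"dz": 0,"twist": 0},{"dx": 0,"dy": 0,"dz": 0,"twist": 0}], gripper=0.046)

```text
t: 11.98
eef_pos: [0.6249, 0.0773, 0.2076]
ee_rot: [-1.175, 1.57, -2.928]
force: [-0.1, 0.3, 0.6]
width: 0.0454
```

Run:
```python
from h import *
s=arm.get_state();print(s['t'],s['eef_pos'],s['force'],s['moment'],s['width'])
for n in("side","top"):
    f=arm.grab_frame(n);cv2.imwrite(f"pics/{n}10.png",f[:,:,::-1])
crop('','pics/side10.png',225,130,305,220,8,'pics/s10.png');crop('','pics/top10.png',215,135,265,195,10,'pics/t10.png')
```

```text
11.9833 [0.62486137 0.07730205 0.20755624] [-0.06308139  0.3192616   0.60052585] [-0.05883828  0.01220577 -0.06022526] 0.045351783739622585
```

View pics/s10.png

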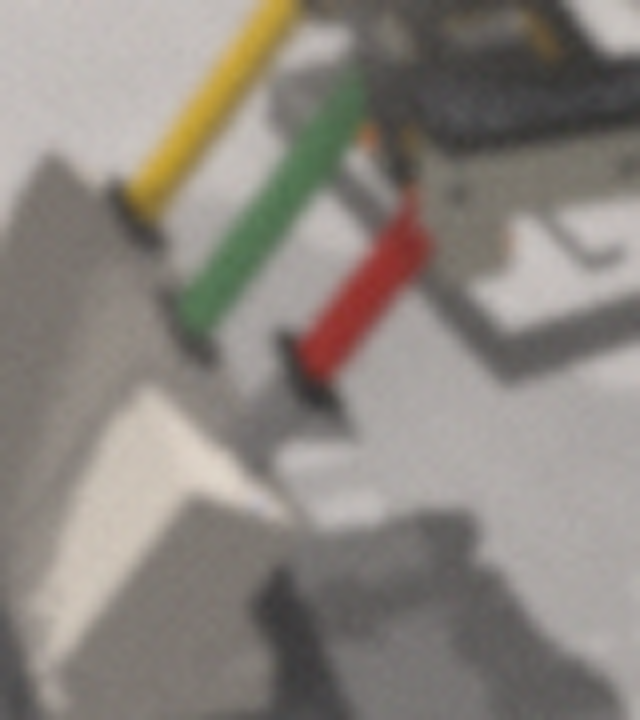

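View pics/t10.png

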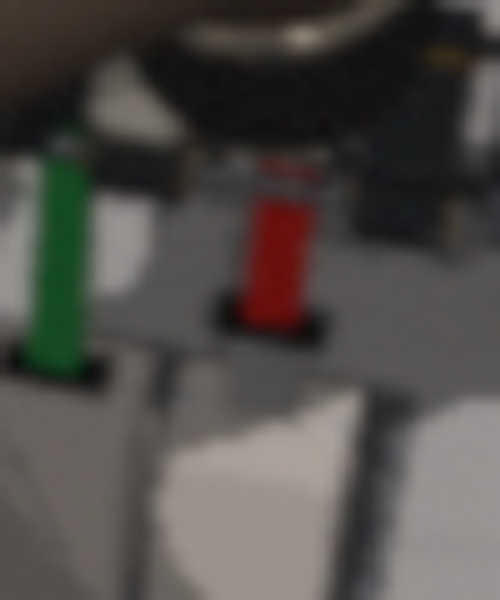

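Request:
jog_arm(motion=[{"dx": -0.01,"dy": 0,"dz": 0,"twist": 0},{"dx": -0.03,"dy": 0,"dz": 0,"twist": 0},{"dx": -0.065,"dy": 0,"dz": 0,"twist": 0},{"dx": -0.1,"dy": 0,"dz": 0,"twist": 0},{"dx": -0.1,"dy": 0.06,"dz": 0,"twist": 0},{"dx": -0.1,"dy": 0.08,"dz": 0,"twist": 0},{"dx": -0.1,"dy": 0.08,"dz": 0,"twist": 0},{"dx": -0.1,"dy": 0.08,"dz": 0,"twist": 0}], gripper=0)

```text
t: 12.75
eef_pos: [0.7049, 0.0624, 0.306]
ee_rot: [-1.109, 1.568, -2.863]
force: [-0.5, 0.8, -0.2]
width: 0.0014
```

Run:
```python
from h import *
s=arm.get_state();print(s['t'],s['eef_pos'],s['force'])
for n in("side","top"):
    f=arm.grab_frame(n);cv2.imwrite(f"pics/{n}11.png",f[:,:,::-1])
crop('','pics/side11.png',215,80,325,220,6,'pics/s11.png');crop('','pics/top11.png',190,100,270,200,7,'pics/t11.png')
```

```text
12.75 [0.70487466 0.06236453 0.30598264] [-0.52318155  0.83491541 -0.19179342]
```

View pics/s11.png

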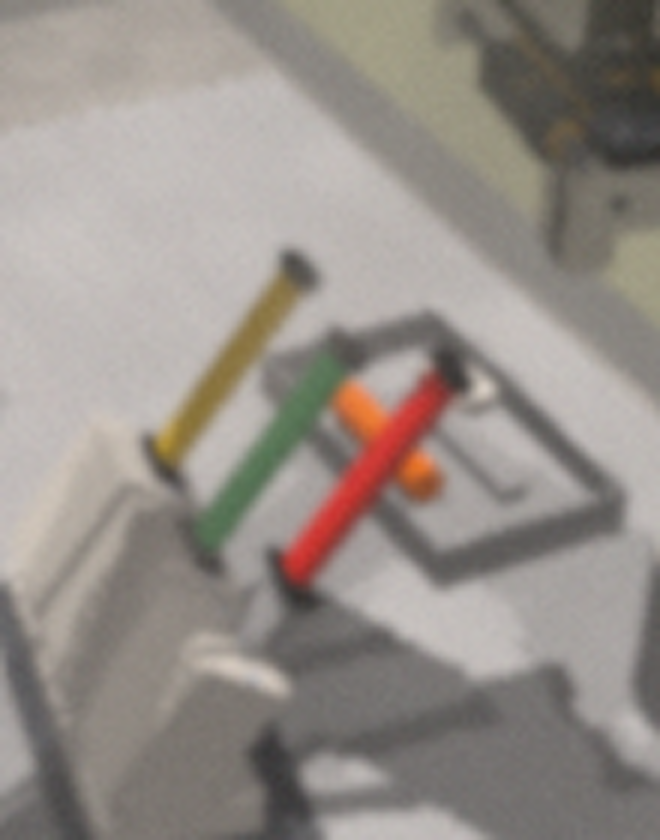

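View pics/t11.png

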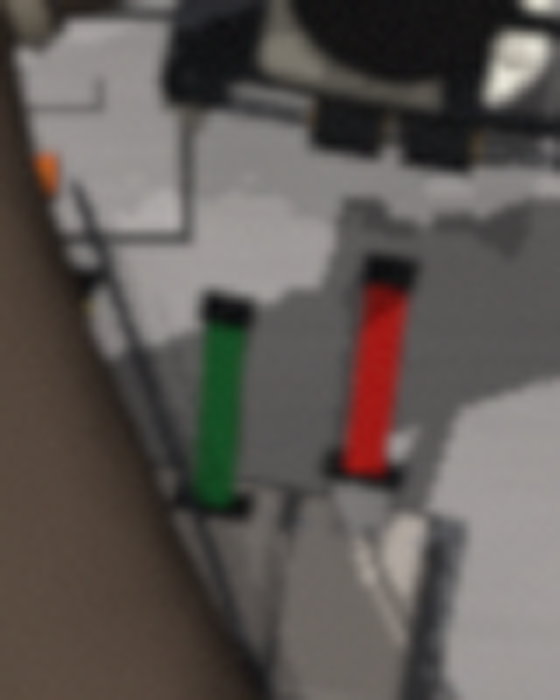

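```bash
python3 rel.py 11 '(258,138,292,182)' '(236,138,252,170)' .18;python3 m5.py 11 '(258,138,292,182)' '(236,138,252,170)'|tail -3
python3 - <<'E'
from h import *
ims={n:cv2.imread(f'pics/{n}11.png') for n in('side','top')}
b=bar3(ims,'red',{'side':(258,138,292,182),'top':(236,138,252,170)});show('red',b)
print('cap tri',tri((215+450/6,80+370/6),(190+390/7,100+270/7)))
print(arm.get_state()['eef_pos'])
E
```

```text
g u [ 0.56  -0.108  0.821] elev 55.2 az -10.9 w [5.04 4.9 ]
y u [ 0.556 -0.111  0.824] elev 55.4 az -11.3 w [4.61 5.48]
r u [ 0.552 -0.119  0.825] elev 55.6 az -12.1 w [5.96 5.75]
at z .155: g [0.6052 0.1597 0.155 ] y [0.6186 0.2337 0.155 ] pitch [-0.0134 -0.074   0.    ] free [0.5918 0.0856 0.155 ]
red at z 0.18 [0.6111 0.0832 0.18  ] offset slot x 1.6 slot y 1.1 mm
red low [0.5804 0.0891 0.1371] gap 4.6 elev 55.28 az -11.58 {'side': np.float64(120.86196541176095), 'top': np.float64(127.44345022315353)} {'side': array([262.6, 175.9]), 'top': array([241.2, 167.9])}
free low(home) [0.5556 0.0893 0.1153]
red - home: along 31.9 mm, slot x 7.5, slot y 4.2
red c [0.6159 0.0826 0.1848] elev 55.3 az -11.6 len {'side': 121, 'top': 127} mids {'side': array([0.617, 0.082, 0.186]), 'top': array([0.615, 0.083, 0.183])} px {'side': array([275.2, 159.8]), 'top': array([243., 154.])} {'side': 323, 'top': 219}
cap tri (array([0.6544187 , 0.07230083, 0.24288279]), np.float64(1.399488942955828))
[0.7036371  0.06271365 0.30769316]
```

```bash
python3 -c "
from h import *
print(go([.6699,.0728,.2657],-100.4))"
```

```text
{'dx': np.float64(0.042), 'dy': np.float64(-0.035), 'dz': np.float64(-0.0038), 'twist': np.float64(-0.04), 'jaw_az': np.float64(-100.44)}
```

Request:
jog_arm(motion=[{"dx": 0.015,"dy": -0.012,"dz": -0.0038,"twist": 0},{"dx": 0.03,"dy": -0.024,"dz": -0.0038,"twist": 0},{"dx": 0.042,"dy": -0.035,"dz": -0.0038,"twist": 0},{"dx": 0.042,"dy": -0.035,"dz": -0.0038,"twist": 0},{"dx": 0.042,"dy": -0.035,"dz": -0.0038,"twist": 0}])

```text
t: 13.27
eef_pos: [0.6693, 0.0732, 0.2671]
ee_rot: [1.787, 1.57, 0.035]
force: [-0.7, 0.3, -0.2]
width: 0.0003
```

Run:
```python
from h import *
s=arm.get_state();print(s['t'],s['eef_pos'],s['force'])
for n in("side","top"):
    f=arm.grab_frame(n);cv2.imwrite(f"pics/{n}12.png",f[:,:,::-1])
crop('','pics/side12.png',235,80,325,200,7,'pics/s12.png');crop('','pics/top12.png',205,110,275,190,8,'pics/t12.png')
```

```text
13.2667 [0.66926275 0.07318103 0.26711454] [-0.69078844  0.26361692 -0.23323459]
```

View pics/s12.png

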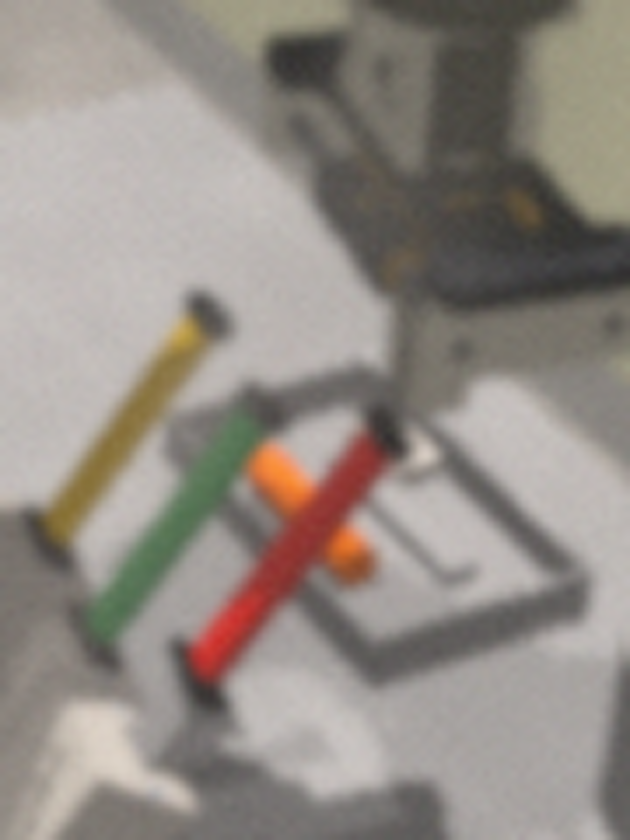

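View pics/t12.png

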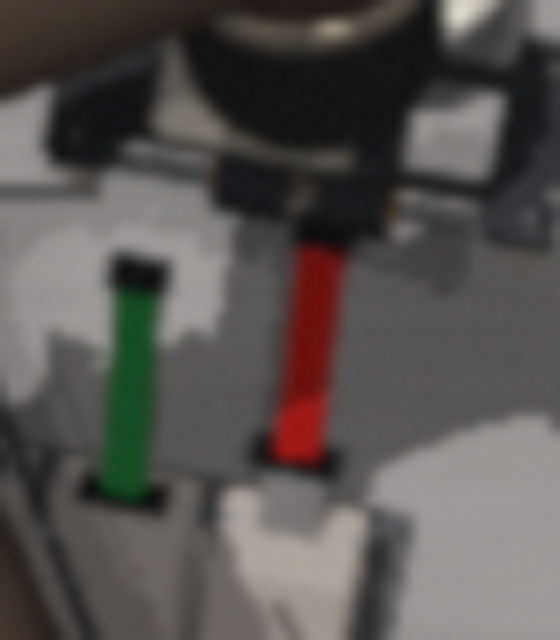

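Run:
```python
from h import *
ims={n:cv2.imread(f'pics/{n}12.png') for n in('side','top')}
t=arm.get_state()['eef_pos']
for n,o in(('top',(205,110,8)),('side',(235,80,7))):
    for nm,P in(('tip',t-[0,0,.011]),('body',t+[0,0,.06]),('E',[.655,.0755,.2465]),('Evis',[.6159+.0395,.0826-.0083,.1848+.0577])):
        p=proj(n,P);print(n,nm,p.round(1),((p-o[:2])*o[2]).round())
    roi={'side':(258,138,292,182),'top':(236,138,252,170)}[n]
    c,d,L,_=bar(ims[n],'red',roi);print(n,'red ctr',c,'d',d,'end',((c+d*L/2*np.sign(-d[1])-o[:2])*o[2]).round())
```

```text
top tip [245.5 132.3] [324. 178.]
top body [245.  125.7] [320. 126.]
top E [244.8 137.9] [318. 223.]
top Evis [245.2 138.1] [322. 225.]
top red ctr [243.04616553 154.15775542] d [-0.12204865  0.99252412] end [318. 239.]
side tip [295.1 135.8] [421. 391.]
side body [297.5 112.4] [437. 227.]
side E [289.4 140. ] [381. 420.]
side Evis [289.7 141.4] [383. 430.]
side red ctr [275.12439818 160.08178133] d [-0.61804062  0.78614617] end [371. 446.]
```

Request:
jog_arm(motion=[{"dx": 0.0025,"dy": -0.0017,"dz": 0,"twist": 0},{"dx": 0.005,"dy": -0.0034,"dz": 0,"twist": 0},{"dx": 0.0066,"dy": -0.0046,"dz": 0,"twist": 0},{"dx": 0.0066,"dy": -0.0046,"dz": 0,"twist": 0}])

```text
t: 13.7
eef_pos: [0.6662, 0.0737, 0.2596]
ee_rot: [1.725, 1.569, -0.028]
force: [0.3, -0.4, 2.5]
width: 0.0004
```

Request:
jog_arm(motion=[{"dx": 0.0016,"dy": -0.0011,"dz": 0,"twist": 0},{"dx": 0.0033,"dy": -0.0023,"dz": 0,"twist": 0},{"dx": 0.0033,"dy": -0.0023,"dz": 0,"twist": 0}])

```text
t: 13.95
eef_pos: [0.6645, 0.0742, 0.257]
ee_rot: [1.818, 1.567, 0.066]
force: [3.6, 0.1, 4.5]
width: 0.0002
```

Request:
jog_arm(motion=[{"dx": 0.0016,"dy": -0.0011,"dz": 0,"twist": 0},{"dx": 0.0033,"dy": -0.0023,"dz": 0,"twist": 0},{"dx": 0.0033,"dy": -0.0023,"dz": 0,"twist": 0}])

```text
t: 14.2
eef_pos: [0.6623, 0.0746, 0.2538]
ee_rot: [1.829, 1.567, 0.076]
force: [2.4, -1.1, 5.4]
width: 0.0004
```

Request:
jog_arm(motion=[{"dx": 0.0025,"dy": -0.0017,"dz": 0,"twist": 0},{"dx": 0.0049,"dy": -0.0034,"dz": 0,"twist": 0},{"dx": 0.0074,"dy": -0.0052,"dz": 0,"twist": 0},{"dx": 0.0098,"dy": -0.0069,"dz": 0,"twist": 0},{"dx": 0.0098,"dy": -0.0069,"dz": 0,"twist": 0}])

```text
t: 14.62
eef_pos: [0.6553, 0.0759, 0.2438]
ee_rot: [1.831, 1.568, 0.079]
force: [3.4, -0.5, 4.6]
width: 0.0004
```

Run:
```python
from h import *
s=arm.get_state();print(s['t'],s['eef_pos'],s['force'])
for n in("side","top"):
    f=arm.grab_frame(n);cv2.imwrite(f"pics/{n}13.png",f[:,:,::-1])
crop('','pics/side13.png',225,90,315,210,7,'pics/s13.png');crop('','pics/top13.png',205,110,275,190,8,'pics/t13.png')
```

```text
14.6167 [0.65529286 0.07590164 0.24375407] [ 3.38557315 -0.5419169   4.64748461]
```

View pics/s13.png

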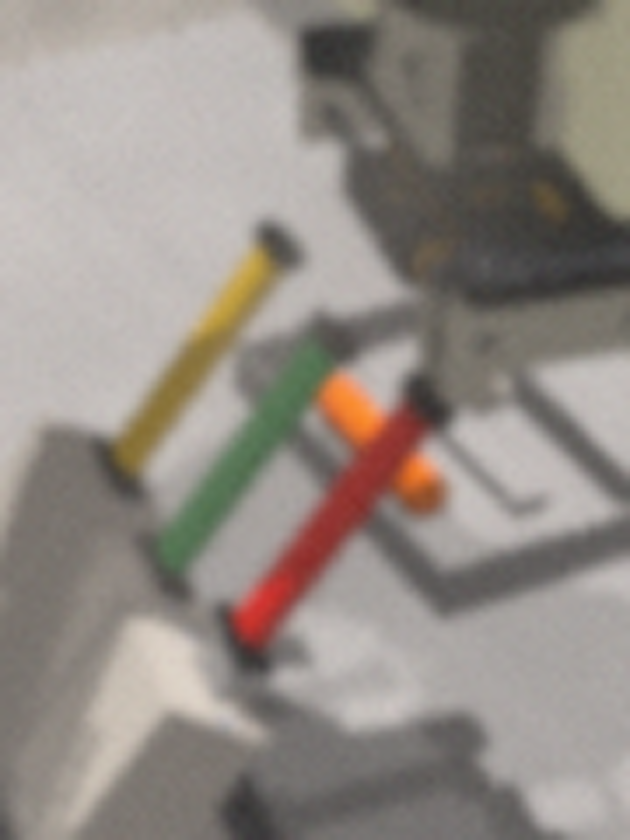

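View pics/t13.png

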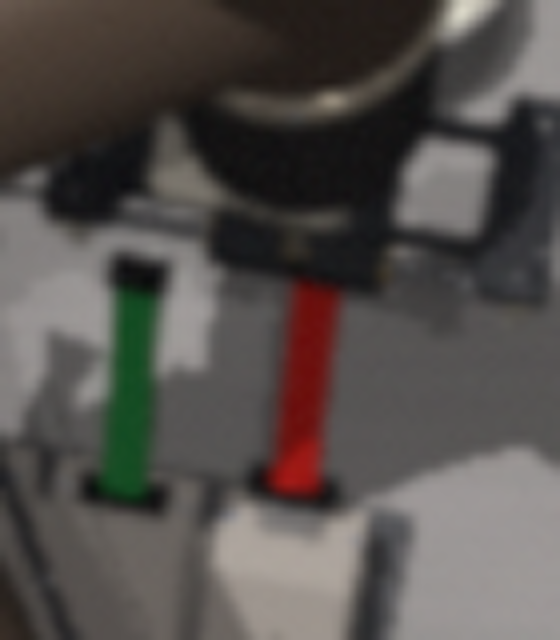

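Going straight in, with a steady push of about 6 N. Continuing.

Request:
jog_arm(motion=[{"dx": 0.0025,"dy": -0.0017,"dz": 0,"twist": 0},{"dx": 0.0049,"dy": -0.0034,"dz": 0,"twist": 0},{"dx": 0.0074,"dy": -0.0052,"dz": 0,"twist": 0},{"dx": 0.0098,"dy": -0.0069,"dz": 0,"twist": 0},{"dx": 0.0098,"dy": -0.0069,"dz": 0,"twist": 0}])

```text
t: 15.13
eef_pos: [0.6481, 0.0772, 0.2335]
ee_rot: [1.821, 1.569, 0.069]
force: [3.5, -0.4, 4.4]
width: 0.0002
```

Request:
jog_arm(motion=[{"dx": 0.0016,"dy": -0.0011,"dz": 0,"twist": 0},{"dx": 0.0033,"dy": -0.0023,"dz": 0,"twist": 0},{"dx": 0.0033,"dy": -0.0023,"dz": 0,"twist": 0}])

```text
t: 15.38
eef_pos: [0.6459, 0.0776, 0.2303]
ee_rot: [1.842, 1.569, 0.09]
force: [3.6, -0.9, 5.6]
width: 0.0008
```

Request:
jog_arm(motion=[{"dx": 0.0016,"dy": -0.0011,"dz": 0,"twist": 0},{"dx": 0.0033,"dy": -0.0023,"dz": 0,"twist": 0},{"dx": 0.0033,"dy": -0.0023,"dz": 0,"twist": 0}])

```text
t: 15.63
eef_pos: [0.6437, 0.078, 0.227]
ee_rot: [1.822, 1.569, 0.069]
force: [3.0, -0.9, 6.0]
width: 0.0001
```

Request:
jog_arm(motion=[{"dx": 0.0016,"dy": -0.0011,"dz": 0,"twist": 0},{"dx": 0.0025,"dy": -0.0017,"dz": 0,"twist": 0},{"dx": 0.0025,"dy": -0.0017,"dz": 0,"twist": 0}])

```text
t: 15.88
eef_pos: [0.6438, 0.0781, 0.2264]
ee_rot: [1.753, 1.565, 0.001]
force: [5.2, -2.6, 9.9]
width: 0.0004
```

Request:
jog_arm(motion=[{"dx": 0.0012,"dy": -0.0009,"dz": 0,"twist": 0},{"dx": 0.0025,"dy": -0.0017,"dz": 0,"twist": 0},{"dx": 0.0025,"dy": -0.0017,"dz": 0,"twist": 0}])

```text
t: 16.13
eef_pos: [0.644, 0.0783, 0.2259]
ee_rot: [1.762, 1.56, 0.01]
force: [9.4, -3.3, 16.0]
width: 0.0002
```

Request:
jog_arm(motion=[{"dx": 0.0008,"dy": -0.0006,"dz": 0,"twist": 0},{"dx": 0.0016,"dy": -0.0011,"dz": 0,"twist": 0},{"dx": 0.0016,"dy": -0.0011,"dz": 0,"twist": 0}])

```text
t: 16.38
eef_pos: [0.6441, 0.0783, 0.2257]
ee_rot: [1.76, 1.557, 0.009]
force: [9.3, -5.0, 19.9]
width: 0.0004
```

Request:
jog_arm(motion=[{"dx": 0.0005,"dy": -0.0004,"dz": 0,"twist": 0},{"dx": 0.0011,"dy": -0.0008,"dz": 0,"twist": 0},{"dx": 0.0011,"dy": -0.0008,"dz": 0,"twist": 0},{"dx": 0.0011,"dy": -0.0008,"dz": 0,"twist": 0}])

```text
t: 16.72
eef_pos: [0.6441, 0.0784, 0.2255]
ee_rot: [1.765, 1.555, 0.014]
force: [11.2, -4.0, 23.0]
width: 0.0006
```

Run:
```python
from h import *
s=arm.get_state();print(s['t'],s['eef_pos'],s['force'],np.linalg.norm(s['force']),s['force']@np.array([.564,-.1035,.819]))
```

```text
16.7167 [0.64413641 0.07840503 0.22553696] [11.23355712 -4.03137754 23.01352023] 25.924253585791455 25.60104686242968
```

Request:
jog_arm(motion=[{"dx": 0,"dy": 0,"dz": 0,"twist": 0},{"dx": -0.0041,"dy": 0.0029,"dz": 0,"twist": 0},{"dx": -0.0082,"dy": 0.0057,"dz": 0,"twist": 0},{"dx": -0.016,"dy": 0.0115,"dz": 0,"twist": 0},{"dx": -0.04,"dy": 0.03,"dz": 0,"twist": 0},{"dx": -0.07,"dy": 0.055,"dz": 0,"twist": 0},{"dx": -0.1,"dy": 0.08,"dz": 0,"twist": 0},{"dx": -0.12,"dy": 0.1,"dz": 0,"twist": 0},{"dx": -0.12,"dy": 0.1,"dz": 0,"twist": 0},{"dx": -0.12,"dy": 0.1,"dz": 0,"twist": 0}])

```text
t: 17.55
eef_pos: [0.7367, 0.0606, 0.3377]
ee_rot: [-1.541, 1.569, 2.988]
force: [-0.3, -1.0, -1.0]
width: 0.0001
```

```bash
python3 - <<'E'
from h import *
s=arm.get_state();print(s['t'],s['eef_pos'],s['force'])
for n in("side","top"):
    f=arm.grab_frame(n);cv2.imwrite(f"pics/{n}14.png",f[:,:,::-1])
crop('','pics/side14.png',215,110,315,220,7,'pics/s14.png');crop('','pics/top14.png',190,110,270,200,7,'pics/t14.png')
ims={n:cv2.imread(f'pics/{n}14.png') for n in('side','top')}
b=bar3(ims,'red',{'side':(245,138,285,200),'top':(233,138,252,182)});show('red',b)
d=b['c']-np.array([.5919,.0853,.1559]);print('off home',d.round(4),'along %.1f'%(1000*d@np.array([.564,-.1035,.819])))
E
python3 rel.py 14 '(245,138,285,200)' '(233,138,252,182)' .155 | tail -2
```

```text
17.55 [0.73667143 0.06064653 0.33772502] [-0.29566411 -0.95938178 -0.97302396]
red c [0.5949 0.0867 0.152 ] elev 56.4 az -9.8 len {'side': 125, 'top': 132} mids {'side': array([0.597, 0.086, 0.155]), 'top': array([0.593, 0.087, 0.149])} px {'side': array([267.7, 169.8]), 'top': array([242. , 162.4])} {'side': 327, 'top': 203}
off home [ 0.003   0.0014 -0.0039] along -1.7
at z .155: g [0.6052 0.1597 0.155 ] y [0.6186 0.2337 0.155 ] pitch [-0.0134 -0.074   0.    ] free [0.5918 0.0856 0.155 ]
red at z 0.155 [0.5949 0.0861 0.155 ] offset slot x 2.4 slot y 1.0 mm
```

View pics/s14.png

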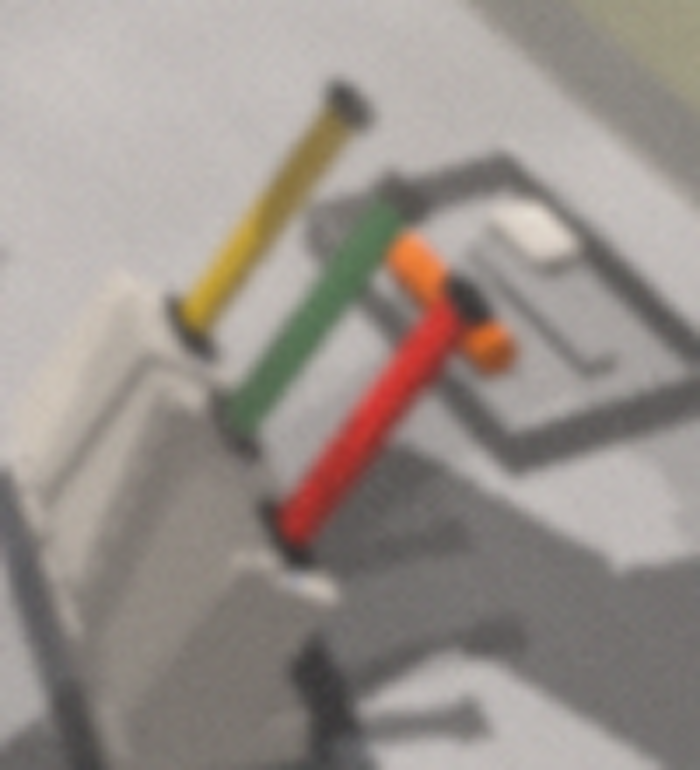

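View pics/t14.png

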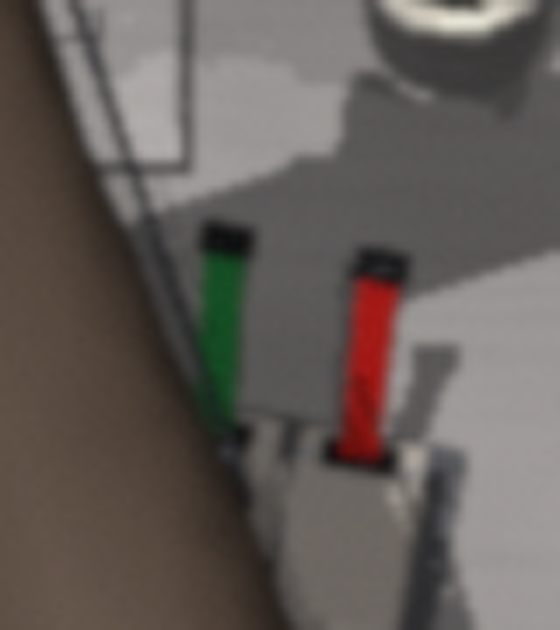

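View pics/side14.png

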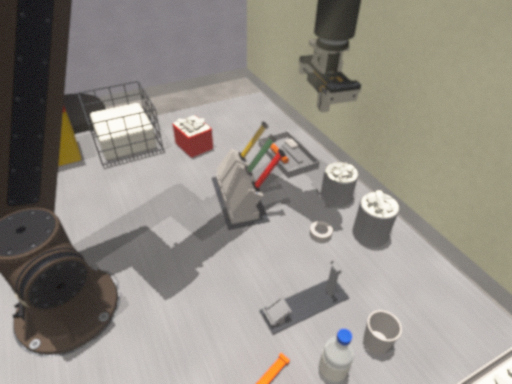

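```bash
python3 -c "
from station import arm
print(arm.job_done())"
```

```text
the job is handed in; nothing more can be done
None
```

The red spatula is home in the empty slot, its collar pressed onto the block's face, and the job was handed in at about 17.7 s.

- **Turning it:** I gripped the handle near the cap. The tool can only point down, so I turned the spatula in the grip from 30° to about 55° by swinging it about its tip against the toe stop.
- **First insertion:** I started the blade into the free slot, which is the one on the right in the top view. I then let go completely. The handle centre stood 37.5 mm short of home, half the blade, and the pad held it.
- **Final push:** With closed fingertips on the end cap, it slid at about 6 N. I pressed it home with 25.6 N along the slot (25.9 N in all), which was the highest force I read; I only read force at the end of each short move.

**Last checks**
- The handle centre is within about 2 mm of home along the slot, measured against the green and yellow spatulas.
- The last pictures show the collar on the face and the other objects where they stood, judged by eye. The arm is clear and touching nothing.

**Disagreements**
- My two-view heights came out 4 to 6 mm lower than the text's. I therefore set the fit by comparing with the neighbouring spatulas rather than by absolute height.
- The last check gave a sideways offset of 2.4 mm across the slot's thickness, although the play allows only about 1.75 mm. I put this down to measuring error.
- On leaving the handle, I told the fingers to close while they were still rising past the cap. No contact showed in the force reading after the move or in the picture.

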